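# Clamp a bundle of cartons in the strapping jig

### The arm

A 6-joint arm with a two-finger parallel gripper is mounted at the origin on the work surface. World frame = base frame: x ahead of the robot, y to its left, z up, the work surface at z = 0. Lengths are in m, angles in rad, forces in N, time in s.
With the tool pointing down it reaches from about 0.35 to 0.775 m from the base axis. Payload 5.5 kg.
Tool frame: the origin (TCP) lies between the finger pads; the fingertips stand 11 mm ahead of it and the grasp point (between the pads) lies 8 mm behind it (tips_ahead is the distance from the TCP to the fingertips, in m); z points along the fingers, y is the line along which they close (so a half turn about z gives the same grasp; the last joint's range is limited). The gripper opens to 85 mm and grips with 20 to 120 N. Pads are 22 mm wide; open, the fingers measure 114 mm over their backs; the gripper's body (76 mm by 85 mm) begins 54 mm behind the grasp point. The pads swing forward as they close: fully open they stand 13 mm farther back than shut.
Start: joints at [-1.372, 0.313, 0.046, 1.304, 0, 1.431], TCP at [0.191, -0.542, 0.242] pointing down, gripper open.
Joint ranges: [-2.76, 2.76], [-0.86, 1.69], [-1.03, 1.26], [-2.2, 2.34], [-1.47, 1.5], [-3.14, 3.14]. Speed limits (rad/s): [2.57, 2.57, 3.14, 3.14, 3.14, 3.14].

### API

Orientations are given as a unit quaternion [w, x, y, z].
In Python, from workcell import * gives the robot as it stands. The module is installed in compiled form; this text tells all that it offers.
- The arm moves only by the tool jog_arm, never from a script. Its argument "moves" is a list of rows, each an object with "fingers": the closure, from 0 (fully open) to 1 (shut); "slide": the shift along the tool's x, y, z in mm, a list of three; "angular": the turn, a rotation vector about the tool's x, y, z in degrees, a list of three. A call has 1 to 10 rows; each row is the pose to reach, as a shift and turn from the pose commanded when the call began, along the tool's axes at that moment; what a row does not reach only later rows make up. A row lasts 1/12 s, in which the tool goes at most 41.7 mm and 7.16 degrees, less where a joint would pass 70% of its speed; a pose out of reach is approached as far as the arm can. A call with a gripper value outside its range is refused whole. The fingers move at their own pace and stop on an object; "squeeze" is the grip in N (left out, the last holds). Time passes only in rows, so rows that repeat a pose let the fingers close. It gives the time, the measured TCP pose, the force, the opening and the grip force at its end, in the units of the state.
- get_state(): the state, without advancing time (a new reading comes with each control period).
- read_camera(name): name is "scene" or "top" or "wrist"; returns a dict with "color" (384x512x3 uint8, red, green, blue), "fovy" (degrees; the focal length in pixels is half the picture's height over the tangent of half this angle, whatever the lens; pixels are square), "cx", "cy" (the principal point, pixels), "D" ([k1, k2, p1, p2, k3] as OpenCV has them; the pictures are not rectified), "world_from_camera" (4x4, takes a point from camera to world coordinates); the wrist camera has in their place "tool_from_camera" (4x4, takes a point from camera to tool coordinates, whose origin is the TCP and whose axes are the flange's). Camera axes: x right, y down, z forward; pixel columns grow to the right and rows downward; lengths in m; the calibration is good to about 2 mm. A picture is of the moment at which its call begins: read the wrist's pose just before it. There is no depth.
- hand_in(): hands the job in; it is judged then, once.
Trained networks look in a picture, given as the dict that the camera call returned (one of the last four; its "shot" number tells which), for a name from the list of things; names that differ only in an ending like _2 or _b are one class to them, and where a whole thing is asked for, a point or a joint stands for the part that bears it (a point fixed in the world has none). Each returns a list of dicts, best first, with "p" (0 to 1); they miss things now and then, are a little off and sometimes report something else, mostly with a low value. They report only what shows in the picture. A call takes as long as a camera call. They do not tell look-alikes from the thing itself.
- look_for(target, picture): "point" ([column, row] in pixels, amid what is visible of it).
- tip_of(target, picture): "point" ([column, row] in pixels: a listed point, or the origin of a listed thing).
The state is a dict: "clock": time; "joint_pos": joint angles; "qvel": joint speeds; "tau": joint torques, N m; "tcp_pos": TCP position; "orientation": TCP orientation; "wrist_force": force on the tool from outside, world axes, zero at the start; "ft_torque": the same for the moment, N m; "finger_gap": finger opening in m; "grip_force": force on a finger pad.
Only numpy, scipy, OpenCV 4.12 (cv2) and the standard library are available. Lean on these libraries where they do the work, as an engineer would, in place of code of your own. Each camera call takes 0.05 s, during which the arm holds its last target. There are 200 camera calls.

### The job

The strapping jig's clamp was left closed: lift its handle to open it, then stack all the flat cartons on the bench, right way up, squarely one on another on the jig's slatted bed, lengthwise between the fence and the clamp jaw and centred on the slats, and lay the plywood board on top of the column. Only then press the handle down until it clicks and stays down by itself, so that the jaw holds the whole bundle tight against the fence, ready for strapping. Leave the tumbler, the roll of tape and the wooden blocking ladle where they are.

Things in the scene. Friction and masses are not known exactly. Their poses are not given: they have to be found in the camera images.
- bed (a point): centre of the top of the jig's bed, 24 mm above the bench. The jig is fixed, but stands elsewhere, turned, each time. Axes: x across the bed, y from fence to clamp, z up. A plywood base 150 mm (x) by 300 mm (y -95 to +205), 14 mm thick, carries three dark slats, 62 mm long in x like the cartons and 10 mm high, on which the column stands. Both x sides are open.
- fence (a point): centre of the fence's face at bed level: an upright steel plate 70 mm wide (bed x), its face at bed y = -62 mm, its top 118 mm above the bed; fixed. Open, 125 mm are free between fence and jaw for the 110 mm cartons, which must be set down from above.
- jaw_face (a point): centre of the clamp jaw's rubber face, 54 mm above the bed (plate 60 mm wide, up to 115 mm above the bed). In bed axes at y = +64 mm when open. Pressing the handle drives it 18 mm towards the fence (less when a bundle stops it: then about +48 mm): it pushes the whole column along y against the fence and holds it with about 13 N through a spring.
- lever (a joint): angle of the clamp handle: 0 = open, pointing up and away from the fence, 55 degrees above level; grows as it is pressed down; stop at 0.90 rad (3 degrees above level), where it starts. Up to 0.6 rad a light spring drives it back to 0 (2 to 4 N at the grip); there a ball detent takes 8 to 18 N to push over; past 0.78 rad it snaps the handle to the stop and holds it. Lifting the grip with 6 to 14 N pulls it out.
- lever_pivot (a point): handle pivot: in bed axes x 0, y +150, z +61 mm; fixed. The handle turns about the line through it along the bed's x axis; its grip moves down and towards bed +y. Steel cheeks 38 mm wide stand around it, up to 15 mm above the pivot; the 18 mm square detent post stands beside the handle at x +32, y +194, its top at z +81 mm.
- lever_grip (a point): middle of the handle's black grip, on its axis, 105 mm from the pivot: a round bar 22 mm thick from 67 to 139 mm from the pivot (nearer the pivot a 14 mm steel rod). Open, it lies in bed axes at y +210, z +147 mm, the handle's upper end 210 mm above the bench: carry things clear over it; pressed down, at y +255, z +67 mm.
- board: plywood top board, 62 mm (own x) x 110 mm (own y) x 12 mm thick, with two flat strap marks across its top, 0.06 kg. Origin at the centre of its underside, z up. Lies flat on the bench at the start, in any of the six places with the cartons.
- carton1: closed flat kraft carton of glass coasters, taped along its top; 62 mm (own x) x 110 mm (own y) x 22 mm high, about 0.17 kg (0.13 to 0.23). Origin at the centre of its underside, z up. Lies flat on the bench at the start. All cartons are alike; three to five of carton1 to carton5 are there, the others are absent.
- carton2: closed flat kraft carton of glass coasters, taped along its top; 62 mm (own x) x 110 mm (own y) x 22 mm high, about 0.17 kg (0.13 to 0.23). Origin at the centre of its underside, z up. Lies flat on the bench at the start. All cartons are alike; three to five of carton1 to carton5 are there, the others are absent.
- carton3: closed flat kraft carton of glass coasters, taped along its top; 62 mm (own x) x 110 mm (own y) x 22 mm high, about 0.17 kg (0.13 to 0.23). Origin at the centre of its underside, z up. Lies flat on the bench at the start. All cartons are alike; three to five of carton1 to carton5 are there, the others are absent.
- carton4: closed flat kraft carton of glass coasters, taped along its top; 62 mm (own x) x 110 mm (own y) x 22 mm high, about 0.17 kg (0.13 to 0.23). Origin at the centre of its underside, z up. Lies flat on the bench at the start. All cartons are alike; three to five of carton1 to carton5 are there, the others are absent.
- carton5: closed flat kraft carton of glass coasters, taped along its top; 62 mm (own x) x 110 mm (own y) x 22 mm high, about 0.17 kg (0.13 to 0.23). Origin at the centre of its underside, z up. Lies flat on the bench at the start. All cartons are alike; three to five of carton1 to carton5 are there, the others are absent.
- tumbler: green glass tumbler, bystander, 74 mm across, 95 mm high, upright on the bench beyond the jig; origin under its centre
- tape: roll of brown tape lying flat, bystander, 96 mm across, 25 mm high, beyond the jig; origin under its centre
- block: wooden blocking ladle, bystander: a cup 84 mm across and 30 mm high with a 14 mm handle reaching 147 mm along its own x; origin under the cup's centre
Not all that is in view belongs to the job. What is shaped like the carton1 but black is not meant.

How it is judged:
By the outcome, as a careful person would: the job done as asked, in the order asked, and still so for the second after the job is handed in, with the robot touching nothing.
Of carton1, carton2, carton3, carton4, carton5 only 3 to 5 are there at a start; the rules pass over those that are not, and their reading is None.
At some moment in a run one of board may be knocked a few centimetres aside while the robot is not near it.
Once in a run the grip may slacken for a moment while it holds something.
It also fails if it takes over 210 s, if anything falls off the work surface, if the arm or the gripper's body presses on something with over 40 N, if the wrist force passes 120 N, or if a joint passes its speed limit or range.

## Working session

There is one attempt and no reset: what is moved stays moved. The work goes in short steps, Python scripts to look and compute and a tool call to move; the robot and the scene stay as the last step left them, time stands still between calls to the robot, and variables do not carry over. Pictures are saved under pics/ and viewed, at most 14 in all, crops included, and the job is handed in when it is done.

Besides the shell and the picture viewer there is one more tool, called after "Emit:" by a JSON object that holds its "api" and its "payload". jog_arm: Moves the arm, as the interface text tells. Its arguments: {"type":"object","properties":{"moves":{"type":"array","items":{"type":"object","properties":{"fingers":{"type":"number"},"slide":{"type":"array","items":{"type":"number"}},"angular":{"type":"array","items":{"type":"number"}}}}},"squeeze":{"type":"number"}},"required":["moves"]}

```bash
mkdir -p pics; cat > h.py <<'E'
from workcell import *
import numpy as np, cv2
from scipy.spatial.transform import Rotation as R
def rot(s): q=s["orientation"]; return R.from_quat([q[1],q[2],q[3],q[0]]).as_matrix()
def K(p):
    f=p["color"].shape[0]/2/np.tan(np.radians(p["fovy"])/2)
    return np.array([[f,0,p["cx"]],[0,f,p["cy"]],[0,0,1]])
def wfc(p,s=None):
    if "world_from_camera" in p: return np.array(p["world_from_camera"])
    T=np.eye(4);T[:3,:3]=rot(s);T[:3,3]=s["tcp_pos"]; return T@np.array(p["tool_from_camera"])
def px2w(p,px,z,s=None):
    """pixels -> world points at height z"""
    T=wfc(p,s); u=cv2.undistortPoints(np.array(px,float).reshape(-1,1,2),K(p),np.array(p["D"],float)).reshape(-1,2)
    d=np.c_[u,np.ones(len(u))]@T[:3,:3].T
    return T[:3,3]+d*((np.asarray(z)-T[2,3])/d[:,2])[:,None]
def w2px(p,P,s=None):
    T=np.linalg.inv(wfc(p,s)); P=np.array(P,float).reshape(-1,3)@T[:3,:3].T+T[:3,3]
    return cv2.projectPoints(P,np.zeros(3),np.zeros(3),K(p),np.array(p["D"],float))[0].reshape(-1,2)
def save(p,name,scale=1.5,crop=None):
    im=p["color"][:,:,::-1]
    if crop: im=im[crop[1]:crop[3],crop[0]:crop[2]]
    cv2.imwrite(f"pics/{name}.png",cv2.resize(im,None,fx=scale,fy=scale,interpolation=cv2.INTER_CUBIC))
E
python3 - <<'E'
from h import *
s=get_state(); print(s)
for c in("top","scene"):
    p=read_camera(c); save(p,c); np.save(c+".npy",p,allow_pickle=True)
    print(c,np.round(wfc(p),3).tolist(),p["fovy"])
    for t in("carton1","board","bed","fence","jaw_face","lever_pivot","lever_grip","tumbler","tape","block"):
        z=dict(bed=.024,fence=.024,jaw_face=.078,lever_pivot=.085,lever_grip=.091).get(t,0)
        print(t,[(np.round(d["point"]).tolist(),round(d["p"],2),np.round(px2w(p,[d["point"]],z)[0,:2],3).tolist()) for d in tip_of(t,p)[:9]])
E
```

```text
{'clock': 0.0, 'joint_pos': array([-1.37159869e+00,  3.14003424e-01,  4.50021904e-02,  1.30360388e+00,
       -3.29290984e-06,  1.43122165e+00]), 'qvel': array([-0.00167694,  0.00072458,  0.00064023,  0.00146081,  0.00034896,
        0.00082354]), 'tau': array([ 2.05375028e-05, -4.80625749e+01,  2.98533386e+01,  1.93622208e-02,
       -7.15590454e-05, -9.38672542e-06]), 'tcp_pos': array([ 0.1909969 , -0.54184074,  0.24141663]), 'orientation': array([-9.03943310e-04,  9.85688029e-01,  1.68577256e-01, -2.86030586e-05]), 'wrist_force': array([-0.55008959,  0.31806592,  0.66406024]), 'ft_torque': array([ 0.00238407, -0.00308007, -0.03813884]), 'grip_force': 0.0, 'finger_gap': 0.08573058104389727}
top [[-0.004, -0.999, 0.04, 0.45], [-1.0, 0.003, -0.012, 0.015], [0.012, -0.04, -0.999, 1.157], [0.0, 0.0, 0.0, 1.0]] 56.29415070138579
carton1 [([392.0, 199.0], 0.98, [0.475, -0.45]), ([294.0, 242.0], 0.94, [0.336, -0.125]), ([342.0, 173.0], 0.83, [0.561, -0.284]), ([249.0, 123.0], 0.72, [0.726, 0.021]), ([339.0, 222.0], 0.66, [0.402, -0.272]), ([353.0, 270.0], 0.6, [0.245, -0.318])]
board [([1
[... 637 characters left out ...]
3210221191
carton1 [([197.0, 160.0], 0.86, [0.254, -0.312]), ([239.0, 186.0], 0.84, [0.337, -0.119]), ([408.0, 258.0], 0.82, [0.468, 0.44]), ([189.0, 187.0], 0.67, [0.4, -0.274]), ([132.0, 188.0], 0.66, [0.471, -0.449])]
board [([361.0, 259.0], 0.74, [0.515, 0.31])]
bed [([235.0, 221.0], 0.73, [0.517, -0.066]), ([247.0, 214.0], 0.55, [0.479, -0.041])]
fence [([215.0, 216.0], 0.61, [0.519, -0.128])]
jaw_face [([247.0, 214.0], 0.72, [0.528, -0.023])]
lever_pivot [([285.0, 224.0], 0.75, [0.536, 0.089])]
lever_grip [([324.0, 229.0], 0.86, [0.527, 0.194])]
tumbler [([182.0, 272.0], 0.73, [0.722, -0.141])]
tape [([237.0, 288.0], 0.92, [0.721, 0.017])]
block [([291.0, 308.0], 0.58, [0.732, 0.164])]
```

View pics/top.png

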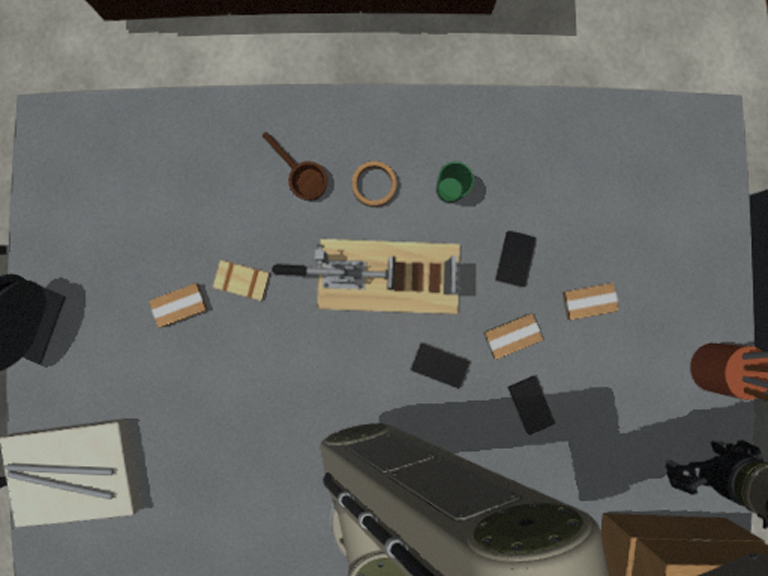

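View pics/scene.png

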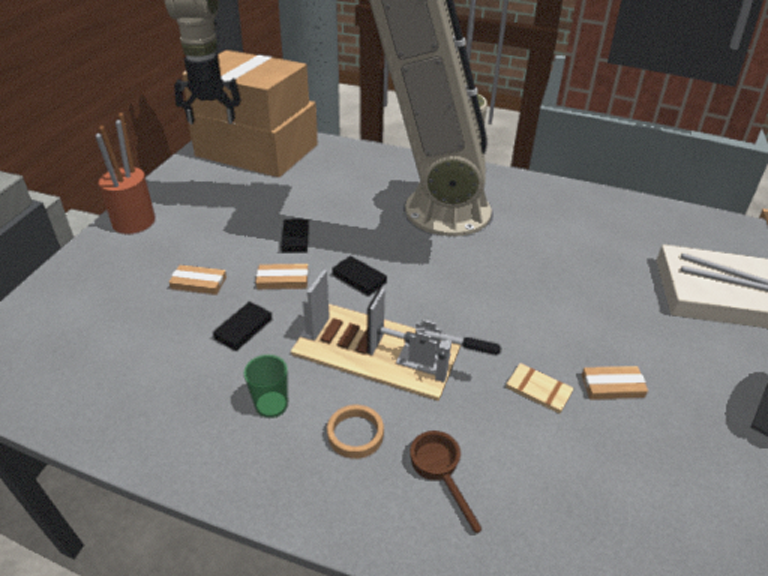

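The top view shows kraft cartons with white tape at about (119,203), (343,223) and (394,201) in camera pixels. The board is at (161,187). Three black look-alikes lie at (344,172), (294,243) and (354,270) and are not meant. The jig's clamp is closed, fence at right (303,183), handle left (193,180). Next I fit the poses.

```bash
cat >> h.py <<'E'
from scipy.optimize import minimize
from scipy.spatial import ConvexHull
def sil(p,pose,dims,s=None,z0=0.0):
    """box silhouette hull pixels"""
    x,y,a=pose; c,sn=np.cos(a),np.sin(a); (x0,x1),(y0,y1),h=dims
    P=[[x+c*i-sn*j,y+sn*i+c*j,k] for i in(x0,x1) for j in(y0,y1) for k in(z0,z0+h)]
    u=w2px(p,P,s); return u[ConvexHull(u).vertices]
def fit(p,mask,pose,dims,s=None,z0=0.0):
    S=4; H,W=mask.shape; u0=np.array(sil(p,pose,dims,s,z0)); lo=np.maximum(u0.min(0)-30,0).astype(int); hi=np.minimum(u0.max(0)+30,[W,H]).astype(int)
    m=cv2.resize(mask[lo[1]:hi[1],lo[0]:hi[0]].astype(np.float32),None,fx=S,fy=S)
    def cost(v):
        q=(sil(p,(v[0]/100,v[1]/100,v[2]/10),dims,s,z0)-lo+.5)*S-.5
        r=np.zeros(m.shape,np.float32); cv2.fillPoly(r,[np.round(q*16).astype(np.int32)],1,cv2.LINE_AA,4)
        return np.abs(r-m).sum()/r.sum()
    best=None
    for da in (0,.25,-.25,.5,-.5):
        v=np.array([pose[0]*100,pose[1]*100,(pose[2]+da)*10])
        r=minimize(cost,v,method="Nelder-Mead",options=dict(initial_simplex=v+np.array([[0,0,0],[1,0,0],[0,1,0],[0,0,2]])))
        if best is None or r.fun<best.fun: best=r
    v=best.x; return np.array([v[0]/100,v[1]/100,v[2]/10]),best.fun
BOX=((-.031,.031),(-.055,.055),.022); BRD=((-.031,.031),(-.055,.055),.012); BASE=((-.075,.075),(-.095,.205),.014)
def kraft(p):
    h=cv2.cvtColor(p["color"],cv2.COLOR_RGB2HSV); m=((h[...,0]<30)&(h[...,1]>70)&(h[...,2]>90))|(h[...,2]>190)
    return cv2.morphologyEx(m.astype(np.uint8),cv2.MORPH_CLOSE,np.ones((5,5)))
E
python3 - <<'E'
from h import *
for c in("top","scene"):
    p=np.load(c+".npy",allow_pickle=True).item(); m=kraft(p)
    for n,q,d in(("A",(.468,.44,-1.2),BOX),("B",(.402,-.272,1.9),BOX),("C",(.473,-.45,1.6),BOX),("board",(.517,.307,1.4),BRD),("jig",(.525,-.066,0),BASE)):
        mm=m
        if n=="jig": # fill holes
            u=sil(p,q,d); b=np.zeros_like(m); cv2.fillConvexPoly(b,cv2.convexHull(np.int32(u)),1); b=cv2.dilate(b,np.ones((15,15)))
            mm=cv2.morphologyEx(m*b,cv2.MORPH_CLOSE,np.ones((45,45)))
        r,f=fit(p,mm,q,d); print(c,n,np.round(r[:2],4),round(np.degrees(r[2]),1),round(f,3))
E
```

```text
top A [0.4632 0.4454] 19.7 0.927
top B [ 0.3958 -0.2786] 21.9 0.79
top C [ 0.4705 -0.4533] 10.1 0.557
top board [0.5184 0.3059] 164.0 0.431
top jig [ 0.5223 -0.0672] -2.1 0.04
scene A [0.4651 0.4405] 21.5 0.481
scene B [ 0.3954 -0.2798] 202.1 0.754
scene C [ 0.4696 -0.452 ] 189.5 0.676
scene board [0.5193 0.3044] -15.1 0.459
scene jig [ 0.5235 -0.068 ] -2.4 0.131
```

```bash
cat >> h.py <<'E'
def go(x,y,z,ang,tilt=None):
    """slide/angular to reach TCP xyz, tool down, tool x at ang deg"""
    s=get_state(); r=rot(s); a=np.radians(ang)
    t=np.array([[np.cos(a),np.sin(a),0],[np.sin(a),-np.cos(a),0],[0,0,-1]])
    print("slide",np.round(r.T@(np.array([x,y,z])-s["tcp_pos"])*1000,1).tolist(),"ang",np.round(np.degrees(R.from_matrix(r.T@t).as_rotvec()),1).tolist(),"t",round(s["clock"],1),"F",np.round(s["wrist_force"],1).tolist(),"gap",round(s["finger_gap"],4),"grip",round(float(s["grip_force"]),1))
J=[.5228,-.0676,-2.2]
def bed(x,y,z):
    a=np.radians(J[2]); return np.array([J[0]+np.cos(a)*x-np.sin(a)*y,J[1]+np.sin(a)*x+np.cos(a)*y,.024+z])
E
python3 -c "
from h import *
go(*bed(0,.20,.276),87.8); print(bed(0,.255,.067)); p=read_camera('wrist'); print(np.round(p['tool_from_camera'],3),p['fovy'])"
```

```text
slide [544.3, -523.5, -57.7] ang [0.0, 0.0, -68.4] t 1.1 F [-0.6, -0.3, 0.1] gap 0.0858 grip 0.0
[0.53258889 0.18721204 0.091     ]
[[-0.    -0.945 -0.327  0.085]
 [ 1.    -0.    -0.     0.   ]
 [-0.    -0.327  0.945 -0.131]
 [ 0.     0.     0.     1.   ]] 64.36402811370114
```

Emit:
{"api": "jog_arm", "payload": {"moves": [{"fingers":0,"slide":[544,-523,-58],"angular":[0,0,-68.4]},{"fingers":0,"slide":[544,-523,-58],"angular":[0,0,-68.4]},{"fingers":0,"slide":[544,-523,-58],"angular":[0,0,-68.4]},{"fingers":0,"slide":[544,-523,-58],"angular":[0,0,-68.4]},{"fingers":0,"slide":[544,-523,-58],"angular":[0,0,-68.4]},{"fingers":0,"slide":[544,-523,-58],"angular":[0,0,-68.4]},{"fingers":0,"slide":[544,-523,-58],"angular":[0,0,-68.4]},{"fingers":0,"slide":[544,-523,-58],"angular":[0,0,-68.4]},{"fingers":0,"slide":[544,-523,-58],"angular":[0,0,-68.4]},{"fingers":0,"slide":[544,-523,-58],"angular":[0,0,-68.4]}]}}

```text
clock: 1.98
tcp_pos: [0.3783, -0.1694, 0.2747]
orientation: [0.001, 0.719, 0.695, 0.0]
wrist_force: [1.6, -0.3, 0.2]
finger_gap: 0.0854
grip_force: 0.0
```

```bash
python3 -c "
from h import *
go(*bed(0,.20,.276),87.8)"
```

```text
slide [306.5, 142.2, -25.3] ang [0.1, 0.0, 0.3] t 2.0 F [1.6, -0.3, 0.2] gap 0.0854 grip 0.0
```

Emit:
{"api": "jog_arm", "payload": {"moves": [{"fingers":0,"slide":[306,142,-25]},{"fingers":0,"slide":[306,142,-25]},{"fingers":0,"slide":[306,142,-25]},{"fingers":0,"slide":[306,142,-25]},{"fingers":0,"slide":[306,142,-25]},{"fingers":0,"slide":[306,142,-25]},{"fingers":0,"slide":[306,142,-25]},{"fingers":0,"slide":[306,142,-25]},{"fingers":0,"slide":[306,142,-25]},{"fingers":0,"slide":[306,142,-25]}]}}

```text
schema error: expected keys fingers, slide, angular
```

```bash
python3 - <<'E'
from h import *
s=get_state(); p=read_camera("wrist")
for t,z in(("lever_grip",.091),("lever_pivot",.085),("jaw_face",.078),("bed",.024),("board",0)):
    print(t,[(np.round(d["point"]).tolist(),round(d["p"],2),np.round(px2w(p,[d["point"]],z,s)[0,:2],4).tolist()) for d in tip_of(t,p)[:3]])
im=p["color"].copy()
for q in(bed(0,.255,.067),bed(0,.15,.061),bed(0,.048,.115)): cv2.circle(im,tuple(int(v) for v in w2px(p,q,s)[0]),4,(255,0,0),1)
for c in((-.075,.205),(.075,.205),(.075,-.095),(-.075,-.095)): cv2.circle(im,tuple(int(v) for v in w2px(p,bed(*c,-.010),s)[0]),4,(0,0,255),1)
p["color"]=im; save(p,"w1")
go(*bed(0,.255,.14),87.8)
E
```

```text
lever_grip []
lever_pivot [([380.0, 59.0], 0.73, [0.5015, -0.0679])]
jaw_face [([409.0, 4.0], 0.88, [0.5254, -0.0213])]
bed [([378.0, 59.0], 0.96, [0.5214, -0.0647])]
board []
slide [364.9, 140.7, 110.0] ang [-0.0, 0.0, -0.0] t 2.3 F [0.1, -0.4, 0.1] gap 0.0856 grip 0.0
```

View pics/w1.png

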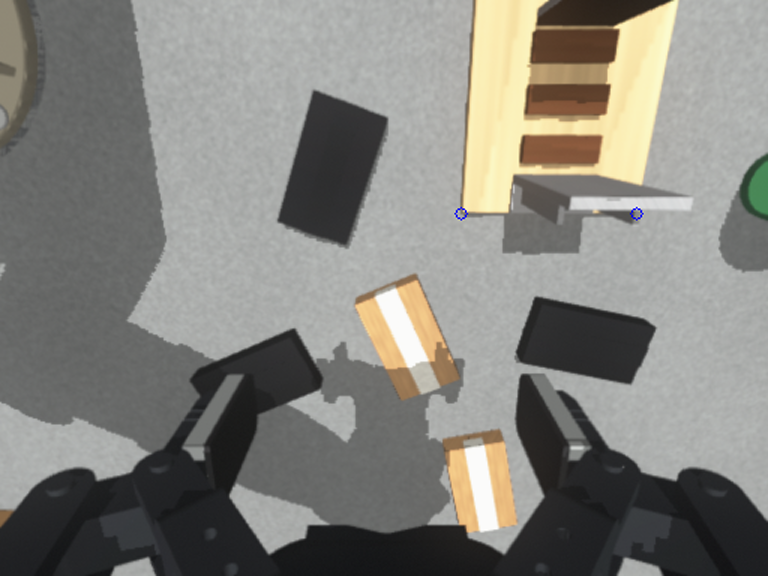

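The wrist view shows my projected jig corners landing on the base's corners at about (307,142) and (424,142). Kraft cartons B (271,225) and C (320,320) show fully, and the black ones are the look-alikes.

```bash
cat >> h.py <<'E'
def fitc(p,q,d,s=None,z0=0.0):
    """fit box to the kraft component nearest the guess"""
    m=kraft(p); n,l,st,ce=cv2.connectedComponentsWithStats(m); u=np.mean(sil(p,q,d,s,z0),0)
    k=1+min(range(n-1),key=lambda i:np.hypot(*(ce[i+1]-u))+(1e3 if st[i+1,4]<150 else 0))
    r,f=fit(p,(l==k).astype(np.uint8),q,d,s,z0); return np.round(r[:2],4),round(np.degrees(r[2]),1),round(f,3)
E
python3 - <<'E'
from h import *
s=get_state(); p=read_camera("wrist")
for n,q in(("B",(.396,-.279,.38)),("C",(.470,-.453,.17))): print(n,fitc(p,q,BOX,s))
p=np.load("top.npy",allow_pickle=True).item()
for n,q,d in(("B",(.396,-.279,.38),BOX),("C",(.470,-.453,.17),BOX),("A",(.465,.443,.36),BOX),("brd",(.518,.305,-.27),BRD)): print(n,fitc(p,q,d))
E
```

```text
B (array([ 0.3962, -0.2786]), np.float64(21.1), np.float64(0.043))
C (array([ 0.4702, -0.4512]), np.float64(10.1), np.float64(0.057))
B (array([ 0.4149, -0.2711]), np.float64(1.1), np.float64(0.682))
C (array([ 0.4811, -0.4522]), np.float64(5.4), np.float64(0.696))
A (array([0.4856, 0.4558]), np.float64(-0.1), np.float64(0.71))
brd (array([0.5185, 0.3056]), np.float64(-14.9), np.float64(0.092))
```

Emit:
{"api": "jog_arm", "payload": {"moves": [{"fingers":0,"slide":[330,141,0],"angular":[0,0,0]},{"fingers":0,"slide":[330,141,0],"angular":[0,0,0]},{"fingers":0,"slide":[330,141,0],"angular":[0,0,0]},{"fingers":0,"slide":[330,141,0],"angular":[0,0,0]},{"fingers":0,"slide":[330,141,0],"angular":[0,0,0]},{"fingers":0,"slide":[330,141,0],"angular":[0,0,0]},{"fingers":0,"slide":[330,141,0],"angular":[0,0,0]},{"fingers":0,"slide":[330,141,0],"angular":[0,0,0]},{"fingers":0,"slide":[330,141,0],"angular":[0,0,0]},{"fingers":0,"slide":[330,141,0],"angular":[0,0,0]}]}}

```text
clock: 3.17
tcp_pos: [0.5338, 0.155, 0.2729]
orientation: [-0.0, 0.72, 0.694, 0.0]
wrist_force: [-0.7, -0.7, -1.0]
finger_gap: 0.0854
grip_force: 0.0
```

```bash
python3 - <<'E'
from h import *
s=get_state(); p=read_camera("wrist")
for t,z in(("lever_grip",.091),("lever_pivot",.085),("jaw_face",.078),("bed",.024)):
    print(t,[(np.round(d["point"]).tolist(),round(d["p"],2),np.round(px2w(p,[d["point"]],z,s)[0,:2],4).tolist()) for d in tip_of(t,p)[:3]])
im=p["color"].copy()
for q in(bed(0,.255,.067),bed(0,.15,.061)): cv2.circle(im,tuple(int(v) for v in w2px(p,q,s)[0]),4,(255,0,0),1)
for c in((-.075,.205),(.075,.205),(.075,-.095),(-.075,-.095)): cv2.circle(im,tuple(int(v) for v in w2px(p,bed(*c,-.010),s)[0]),4,(0,0,255),1)
p["color"]=im; save(p,"w2")
go(*bed(0,.255,.075),87.8)
E
```

```text
lever_grip [([251.0, 136.0], 0.81, [0.5293, 0.1882])]
lever_pivot [([255.0, 228.0], 0.86, [0.5289, 0.0808])]
jaw_face [([254.0, 298.0], 0.82, [0.5236, -0.0215])]
bed [([257.0, 340.0], 0.43, [0.5224, -0.1443])]
slide [36.2, -0.0, 175.0] ang [-0.0, 0.0, -0.2] t 3.4 F [-0.2, -0.3, -0.3] gap 0.0854 grip 0.0
```

View pics/w2.png

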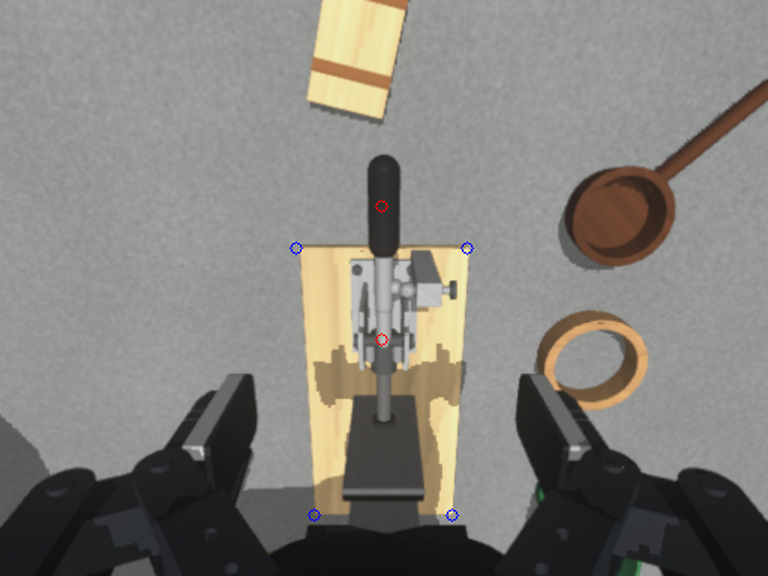

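The handle lies along the jig axis; the projected grip and pivot points (254,137) and (254,226) sit on it. I descend and grip it.

Emit:
{"api": "jog_arm", "payload": {"moves": [{"fingers":0.4,"slide":[36,0,100],"angular":[0,0,0]},{"fingers":0.4,"slide":[36,0,100],"angular":[0,0,0]},{"fingers":0.4,"slide":[36,0,100],"angular":[0,0,0]},{"fingers":0.4,"slide":[36,0,140],"angular":[0,0,0]},{"fingers":0.4,"slide":[36,0,187],"angular":[0,0,0]},{"fingers":0.4,"slide":[36,0,187],"angular":[0,0,0]},{"fingers":0.4,"slide":[36,0,187],"angular":[0,0,0]},{"fingers":0.4,"slide":[36,0,187],"angular":[0,0,0]}]}}

```text
clock: 4.08
tcp_pos: [0.5335, 0.1882, 0.0888]
orientation: [0.0, 0.721, 0.693, 0.0]
wrist_force: [-0.4, -0.1, 0.2]
finger_gap: 0.0515
grip_force: 0.0
```

Emit:
{"api": "jog_arm", "payload": {"moves": [{"fingers":1,"slide":[0,0,0],"angular":[0,0,0]},{"fingers":1,"slide":[0,0,0],"angular":[0,0,0]},{"fingers":1,"slide":[0,0,0],"angular":[0,0,0]},{"fingers":1,"slide":[0,0,0],"angular":[0,0,0]},{"fingers":1,"slide":[0,0,0],"angular":[0,0,0]},{"fingers":1,"slide":[0,0,0],"angular":[0,0,0]},{"fingers":1,"slide":[0,0,0],"angular":[0,0,0]},{"fingers":1,"slide":[0,0,0],"angular":[0,0,0]}], "squeeze": 50}}

```text
clock: 4.75
tcp_pos: [0.5331, 0.1893, 0.0881]
orientation: [0.0, 0.72, 0.694, 0.001]
wrist_force: [-4.6, 0.8, 5.9]
finger_gap: 0.0201
grip_force: 49.7
```

Emit:
{"api": "jog_arm", "payload": {"moves": [{"fingers":1,"slide":[-0.5,0,-6],"angular":[0,0,0]},{"fingers":1,"slide":[-1.5,0,-13],"angular":[0,0,0]},{"fingers":1,"slide":[-3,0,-20],"angular":[0,0,0]},{"fingers":1,"slide":[-5,0,-27],"angular":[0,0,0]},{"fingers":1,"slide":[-10.5,0,-40.5],"angular":[0,0,0]},{"fingers":1,"slide":[-18,0,-53],"angular":[0,0,0]},{"fingers":1,"slide":[-27,0,-65],"angular":[0,0,0]},{"fingers":1,"slide":[-37,0,-75],"angular":[0,0,0]},{"fingers":1,"slide":[-42,0,-79],"angular":[0,0,0]},{"fingers":1,"slide":[-42,0,-79],"angular":[0,0,0]}]}}

```text
clock: 5.58
tcp_pos: [0.5314, 0.1448, 0.1673]
orientation: [0.001, 0.721, 0.693, -0.001]
wrist_force: [1.6, -4.1, -6.5]
finger_gap: 0.02
grip_force: 49.2
```

Emit:
{"api": "jog_arm", "payload": {"moves": [{"fingers":0.3,"slide":[0,0,0],"angular":[0,0,0]},{"fingers":0.3,"slide":[0,0,0],"angular":[0,0,0]},{"fingers":0.3,"slide":[0,0,0],"angular":[0,0,0]},{"fingers":0.3,"slide":[0,0,0],"angular":[0,0,0]},{"fingers":0,"slide":[0,0,-30],"angular":[0,0,0]},{"fingers":0,"slide":[0,0,-70],"angular":[0,0,0]},{"fingers":0,"slide":[0,0,-110],"angular":[0,0,0]},{"fingers":0,"slide":[-40,0,-150],"angular":[0,0,0]},{"fingers":0,"slide":[-80,0,-150],"angular":[0,0,0]},{"fingers":0,"slide":[-80,0,-150],"angular":[0,0,0]}]}}

```text
clock: 6.42
tcp_pos: [0.5294, 0.0642, 0.3199]
orientation: [0.003, 0.721, 0.693, 0.002]
wrist_force: [0.9, -0.4, -0.5]
finger_gap: 0.0853
grip_force: 0.0
```

```bash
sed -i 's/^J=.*/J=[.5235,-.0675,-2.2]/' h.py; python3 - <<'E'
from h import *
s=get_state(); p=read_camera("wrist"); save(p,"w3")
for t,z in(("lever_grip",.171),("lever_pivot",.085),("jaw_face",.078),("bed",.024)):
    print(t,[(np.round(d["point"]).tolist(),round(d["p"],2),np.round(px2w(p,[d["point"]],z,s)[0,:2],4).tolist()) for d in tip_of(t,p)[:3]])
print(bed(0,.21,.147))
go(.3962,-.2786,.2,111.1)
E
```

```text
lever_grip []
lever_pivot [([257.0, 141.0], 0.89, [0.532, 0.0817])]
jaw_face [([255.0, 205.0], 0.58, [0.5258, -0.0036]), ([257.0, 228.0], 0.39, [0.5267, -0.0381])]
bed []
[0.53156144 0.14234521 0.171     ]
slide [-351.3, -118.2, 115.4] ang [-0.1, -0.0, -23.3] t 6.7 F [-0.5, 0.3, 0.6] gap 0.0856 grip 0.0
```

View pics/w3.png

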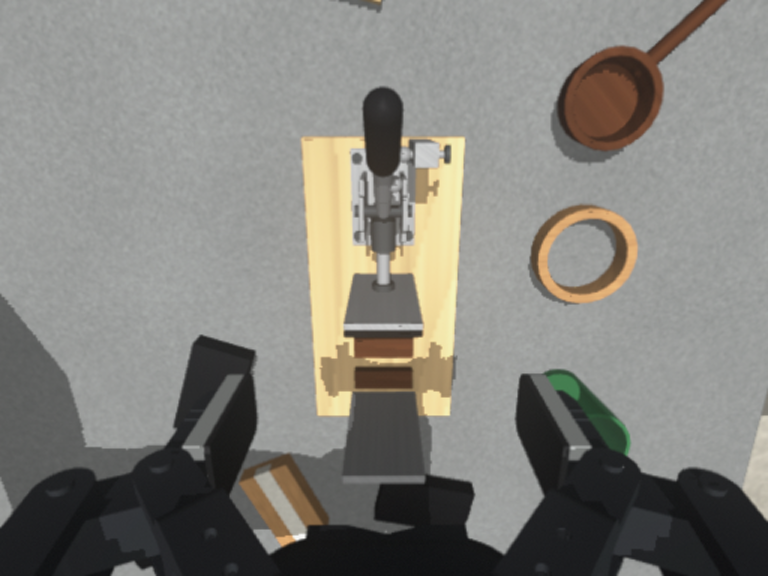

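The clamp is now open: handle up at (255,88), jaw back at (255,218), slats visible. Next I go to carton B.

Emit:
{"api": "jog_arm", "payload": {"moves": [{"fingers":0,"slide":[-351,-118,115],"angular":[0,0,-23.3]},{"fingers":0,"slide":[-351,-118,115],"angular":[0,0,-23.3]},{"fingers":0,"slide":[-351,-118,115],"angular":[0,0,-23.3]},{"fingers":0,"slide":[-351,-118,115],"angular":[0,0,-23.3]},{"fingers":0,"slide":[-351,-118,115],"angular":[0,0,-23.3]},{"fingers":0,"slide":[-351,-118,115],"angular":[0,0,-23.3]},{"fingers":0,"slide":[-351,-118,115],"angular":[0,0,-23.3]},{"fingers":0,"slide":[-351,-118,115],"angular":[0,0,-23.3]},{"fingers":0,"slide":[-351,-118,115],"angular":[0,0,-23.3]},{"fingers":0,"slide":[-351,-118,115],"angular":[0,0,-23.3]}]}}

```text
clock: 7.5
tcp_pos: [0.3954, -0.2805, 0.1991]
orientation: [-0.001, 0.566, 0.825, -0.0]
wrist_force: [-0.0, 0.5, -0.4]
finger_gap: 0.0856
grip_force: 0.0
```

Emit:
{"api": "jog_arm", "payload": {"moves": [{"fingers":0,"slide":[0,0,30],"angular":[0,0,0]},{"fingers":0,"slide":[0,0,30],"angular":[0,0,0]},{"fingers":0,"slide":[0,0,30],"angular":[0,0,0]}]}}

```text
clock: 7.75
tcp_pos: [0.3958, -0.2771, 0.1694]
orientation: [-0.003, 0.565, 0.825, 0.001]
wrist_force: [-0.1, -0.3, 0.4]
finger_gap: 0.0853
grip_force: 0.0
```

```bash
python3 - <<'E'
from h import *
s=get_state(); p=read_camera("wrist"); print(s["tcp_pos"],fitc(p,(.396,-.279,.37),BOX,s))
go(.3962,-.2786,.012,111.1)
E
```

```text
[ 0.39577573 -0.27707431  0.16942651] (array([ 0.3965, -0.2787]), np.float64(21.6), np.float64(0.026))
slide [-1.1, -0.8, 158.8] ang [-0.0, -0.1, 0.1] t 7.8 F [0.3, 0.1, 0.8] gap 0.0856 grip 0.0
```

Emit:
{"api": "jog_arm", "payload": {"moves": [{"fingers":0,"slide":[-1,-0.8,100],"angular":[0,0,-0.5]},{"fingers":0,"slide":[-1,-0.8,100],"angular":[0,0,-0.5]},{"fingers":0,"slide":[-1,-0.8,100],"angular":[0,0,-0.5]},{"fingers":0,"slide":[-1,-0.8,125],"angular":[0,0,-0.5]},{"fingers":0,"slide":[-1,-0.8,140],"angular":[0,0,-0.5]},{"fingers":0,"slide":[-1,-0.8,150],"angular":[0,0,-0.5]},{"fingers":0,"slide":[-1,-0.8,158],"angular":[0,0,-0.5]},{"fingers":0,"slide":[-1,-0.8,158],"angular":[0,0,-0.5]},{"fingers":0,"slide":[-1,-0.8,158],"angular":[0,0,-0.5]}]}}

```text
clock: 8.55
tcp_pos: [0.3972, -0.2804, 0.014]
orientation: [0.001, 0.562, 0.827, -0.0]
wrist_force: [0.6, -0.2, 0.5]
finger_gap: 0.0853
grip_force: 0.0
```

```bash
python3 - <<'E'
from h import *
go(.3965,-.2787,.012,111.6); save(read_camera("wrist"),"w4"); save(read_camera("scene"),"s4",4,(140,110,270,220))
E
```

```text
slide [1.8, 0.0, 2.0] ang [0.0, 0.1, 0.1] t 8.6 F [0.6, -0.2, 0.5] gap 0.0853 grip 0.0
```

View pics/s4.png

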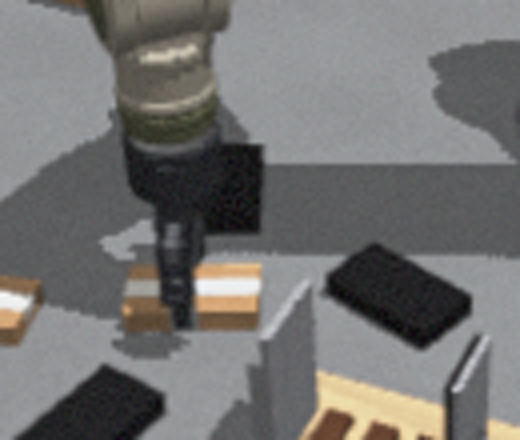

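The scene crop shows the fingers astride carton B, with tips just above the bench. The black wrist-camera box sits low at the +x side of the tool, so I work out where it is relative to the fence and jaw.

```bash
python3 - <<'E'
from h import *
s=get_state(); p=read_camera("scene"); T=wfc(p); r=rot(s)
for c in((204,143),(263,145),(262,232),(207,231),(183,325),(137,190),(215,170)):
    px=np.array(c)/4+[140,110]-.4
    u=cv2.undistortPoints(px.reshape(1,1,2),K(p),np.array(p["D"])).ravel(); d=r.T@T[:3,:3]@[*u,1]; o=r.T@(T[:3,3]-s["tcp_pos"])
    print(c,[np.round((o+d*((y-o[1])/d[1]))*1000).tolist() for y in(0,.02,.04)])
E
```

```text
(204, 143) [[24.0, 0.0, -150.0], [27.0, 20.0, -163.0], [29.0, 40.0, -177.0]]
(263, 145) [[69.0, 0.0, -147.0], [71.0, 20.0, -161.0], [73.0, 40.0, -174.0]]
(262, 232) [[63.0, 0.0, -62.0], [65.0, 20.0, -78.0], [67.0, 40.0, -93.0]]
(207, 231) [[19.0, 0.0, -64.0], [22.0, 20.0, -80.0], [25.0, 40.0, -95.0]]
(183, 325) [[-9.0, 0.0, 35.0], [-6.0, 20.0, 17.0], [-3.0, 40.0, 0.0]]
(137, 190) [[-32.0, 0.0, -106.0], [-28.0, 20.0, -121.0], [-25.0, 40.0, -135.0]]
(215, 170) [[30.0, 0.0, -124.0], [33.0, 20.0, -138.0], [35.0, 40.0, -153.0]]
```

View pics/w4.png

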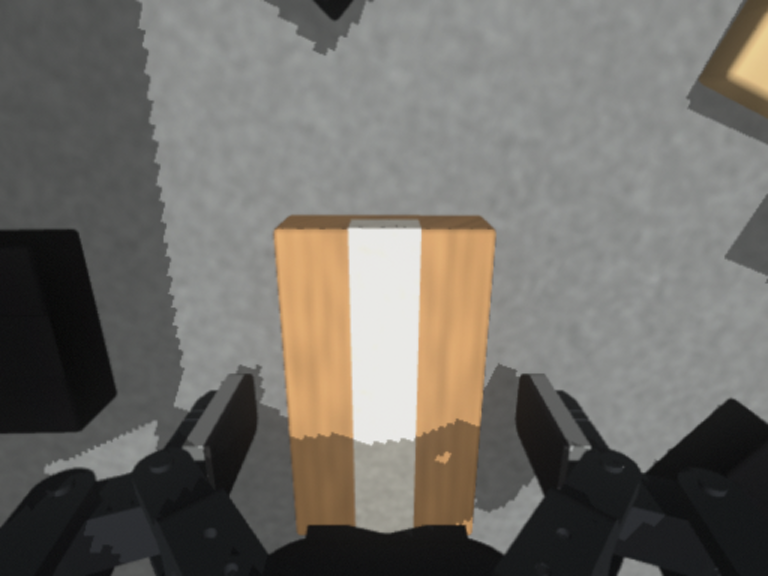

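The "box" is only the black look-alike behind (its listed spot at scene (197,160)), so nothing is in the way. The wrist view shows the carton centred between the fingers, about 277–493 wide at view scale. I go 5 mm lower and grip.

Emit:
{"api": "jog_arm", "payload": {"moves": [{"fingers":0,"slide":[0,0,4],"angular":[0,0,0]},{"fingers":0,"slide":[0,0,6.5],"angular":[0,0,0]},{"fingers":1,"slide":[0,0,6.5],"angular":[0,0,0]},{"fingers":1,"slide":[0,0,6.5],"angular":[0,0,0]},{"fingers":1,"slide":[0,0,6.5],"angular":[0,0,0]},{"fingers":1,"slide":[0,0,6.5],"angular":[0,0,0]},{"fingers":1,"slide":[0,0,6.5],"angular":[0,0,0]},{"fingers":1,"slide":[0,0,6.5],"angular":[0,0,0]},{"fingers":1,"slide":[0,0,6.5],"angular":[0,0,0]}], "squeeze": 50}}

```text
clock: 9.45
tcp_pos: [0.3964, -0.2804, 0.0069]
orientation: [0.0, 0.562, 0.827, -0.0]
wrist_force: [-1.0, 1.1, 3.8]
finger_gap: 0.0606
grip_force: 55.2
```

Emit:
{"api": "jog_arm", "payload": {"moves": [{"fingers":1,"slide":[0,0,-40],"angular":[0,0,0]},{"fingers":1,"slide":[0,0,-80],"angular":[0,0,0]},{"fingers":1,"slide":[0,0,-120],"angular":[0,0,0]},{"fingers":1,"slide":[0,0,-160],"angular":[0,0,0]},{"fingers":1,"slide":[0,0,-200],"angular":[0,0,0]},{"fingers":1,"slide":[0,0,-200],"angular":[0,0,0]}]}}

```text
clock: 9.95
tcp_pos: [0.3992, -0.2831, 0.2144]
orientation: [0.006, 0.562, 0.827, -0.001]
wrist_force: [1.6, -0.2, -1.6]
finger_gap: 0.0607
grip_force: 56.3
```

```bash
python3 - <<'E'
from h import *
go(*bed(0,0,.20),87.8)
s=get_state(); p=read_camera("wrist"); z0=s["tcp_pos"][2]-.0075; print(z0,s["tcp_pos"],fitc(p,(s["tcp_pos"][0],s["tcp_pos"][1],np.radians(21.6)),BOX,s,z0))
E
```

```text
slide [154.5, 195.0, -10.5] ang [0.4, 0.6, 23.8] t 9.9 F [1.6, -0.2, -1.6] gap 0.0607 grip 56.3
0.20685837014970532 [ 0.39922855 -0.28308687  0.21435837] (array([ 0.3993, -0.2817]), np.float64(21.3), np.float64(0.171))
```

Emit:
{"api": "jog_arm", "payload": {"moves": [{"fingers":1,"slide":[154,195,-10],"angular":[0.3,0.3,23.7]},{"fingers":1,"slide":[154,195,-10],"angular":[0.3,0.3,23.7]},{"fingers":1,"slide":[154,195,-10],"angular":[0.3,0.3,23.7]},{"fingers":1,"slide":[154,195,-10],"angular":[0.3,0.3,23.7]},{"fingers":1,"slide":[154,195,-10],"angular":[0.3,0.3,23.7]},{"fingers":1,"slide":[154,195,-10],"angular":[0.3,0.3,23.7]},{"fingers":1,"slide":[154,195,-10],"angular":[0.3,0.3,23.7]},{"fingers":1,"slide":[154,195,-10],"angular":[0.3,0.3,23.7]},{"fingers":1,"slide":[154,195,-10],"angular":[0.3,0.3,23.7]},{"fingers":1,"slide":[154,195,-10],"angular":[0.3,0.3,23.7]}]}}

```text
clock: 10.83
tcp_pos: [0.5199, -0.0656, 0.2153]
orientation: [-0.005, 0.72, 0.694, -0.002]
wrist_force: [-0.1, -0.3, -1.6]
finger_gap: 0.0609
grip_force: 56.1
```

```bash
python3 - <<'E'
from h import *
go(*bed(0,-.001,.0085),87.8)
s=get_state(); p=read_camera("wrist"); z0=s["tcp_pos"][2]-.0075; print(s["tcp_pos"],bed(0,0,0))
im=p["color"].copy()
for c in((-.031,-.0615),(.031,-.0615),(.035,-.062),(-.035,-.062)): 
  for z,k in((0,(0,0,255)),(.118,(255,0,0))): cv2.circle(im,tuple(int(v) for v in w2px(p,bed(*c,z),s)[0]),3,k,1)
for x in(-.031,.031): cv2.circle(im,tuple(int(v) for v in w2px(p,bed(x,.055,.0),s)[0]),3,(0,255,0),1)
for x in(-.03,.03): cv2.circle(im,tuple(int(v) for v in w2px(p,bed(x,.064,.115),s)[0]),3,(255,0,0),1)
p["color"]=im; save(p,"w5")
E
```

```text
slide [-3.5, 5.3, 182.7] ang [-0.5, -0.2, 0.1] t 10.8 F [-0.1, -0.3, -1.6] gap 0.0609 grip 56.1
[ 0.51993073 -0.0655875   0.21525756] [ 0.5235 -0.0675  0.024 ]
```

View pics/w5.png

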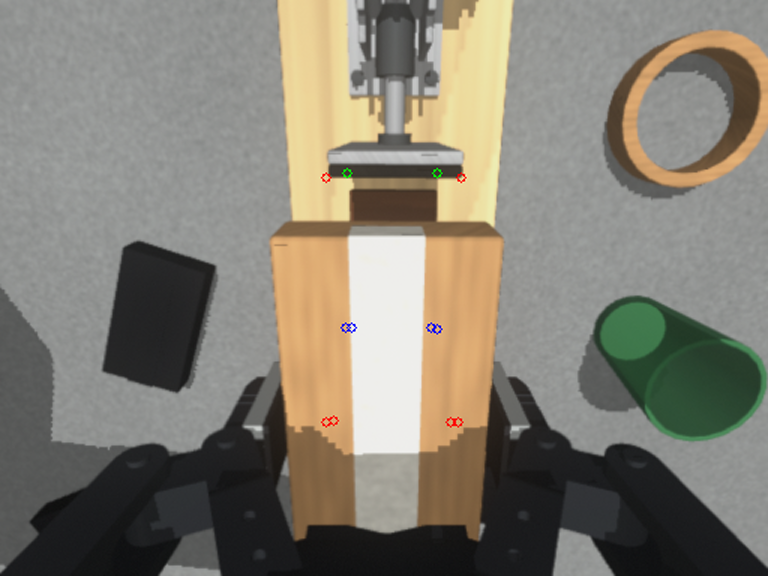

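The carton is held level over the bed; the jaw's top edge at about (264,118) and the slat at (262,137) match my projection within 1–2 mm. I re-read the settled pose.

Emit:
{"api": "jog_arm", "payload": {"moves": [{"fingers":1,"slide":[-3,4,30],"angular":[0,0,0]},{"fingers":1,"slide":[-3,4,30],"angular":[0,0,0]},{"fingers":1,"slide":[-3,4,30],"angular":[0,0,0]},{"fingers":1,"slide":[-3,4,30],"angular":[0,0,0]}]}}

```text
clock: 11.22
tcp_pos: [0.524, -0.0691, 0.187]
orientation: [-0.004, 0.72, 0.694, -0.001]
wrist_force: [-0.1, 0.6, -0.8]
finger_gap: 0.0611
grip_force: 56.0
```

```bash
python3 - <<'E'
from h import *
go(*bed(0,-.001,.0085),87.8)
s=get_state(); p=read_camera("wrist"); z0=s["tcp_pos"][2]-.0075;f=fitc(p,(*s["tcp_pos"][:2],np.radians(-2.2)),BOX,s,z0); print(s["tcp_pos"],f)
go(*bed(0,-.001,.0085),87.8)
E
```

```text
slide [-0.1, 0.5, 154.6] ang [-0.4, -0.2, 0.0] t 11.2 F [-0.1, 0.6, -0.8] gap 0.0611 grip 56.0
[ 0.52404202 -0.06909502  0.18704998] (array([ 0.5254, -0.0537]), np.float64(-2.5), np.float64(0.136))
slide [-0.1, -0.3, 155.1] ang [-0.3, -0.2, 0.0] t 11.3 F [0.8, 0.1, -1.4] gap 0.0608 grip 56.0
```

Emit:
{"api": "jog_arm", "payload": {"moves": [{"fingers":1,"slide":[0,0,30],"angular":[-0.3,-0.2,0]},{"fingers":1,"slide":[0,0,60],"angular":[-0.3,-0.2,0]},{"fingers":1,"slide":[0,0,90],"angular":[-0.3,-0.2,0]},{"fingers":1,"slide":[0,0,120],"angular":[-0.3,-0.2,0]},{"fingers":1,"slide":[0,0,140],"angular":[-0.3,-0.2,0]},{"fingers":1,"slide":[0,0,150],"angular":[-0.3,-0.2,0]},{"fingers":1,"slide":[0,0,155],"angular":[-0.3,-0.2,0]},{"fingers":1,"slide":[0,0,155.5],"angular":[-0.3,-0.2,0]},{"fingers":1,"slide":[0,0,155.5],"angular":[-0.3,-0.2,0]}]}}

```text
clock: 12.02
tcp_pos: [0.525, -0.0681, 0.0325]
orientation: [0.001, 0.72, 0.694, 0.0]
wrist_force: [0.2, 0.1, -1.5]
finger_gap: 0.0611
grip_force: 56.1
```

```bash
python3 - <<'E'
from h import *
go(*bed(0,-.001,.0085),87.8);print(get_state()["tcp_pos"])
E
```

```text
slide [-0.4, -1.5, 0.0] ang [0.1, 0.0, 0.1] t 12.0 F [0.2, 0.1, -1.5] gap 0.0611 grip 56.1
[ 0.52497194 -0.06810499  0.03253558]
```

Emit:
{"api": "jog_arm", "payload": {"moves": [{"fingers":1,"slide":[0,-1,1],"angular":[0,0,0]},{"fingers":1,"slide":[0,-1,1],"angular":[0,0,0]},{"fingers":0,"slide":[0,-1,1],"angular":[0,0,0]},{"fingers":0,"slide":[0,-1,1],"angular":[0,0,0]},{"fingers":0,"slide":[0,-1,1],"angular":[0,0,0]},{"fingers":0,"slide":[0,-1,1],"angular":[0,0,0]},{"fingers":0,"slide":[0,-1,-30],"angular":[0,0,0]},{"fingers":0,"slide":[0,-1,-70],"angular":[0,0,0]},{"fingers":0,"slide":[0,-1,-110],"angular":[0,0,0]},{"fingers":0,"slide":[0,-1,-150],"angular":[0,0,0]}]}}

```text
clock: 12.85
tcp_pos: [0.5223, -0.0675, 0.1827]
orientation: [-0.001, 0.72, 0.694, -0.0]
wrist_force: [0.5, -0.2, -0.0]
finger_gap: 0.0855
grip_force: 0.0
```

Emit:
{"api": "jog_arm", "payload": {"moves": [{"fingers":0,"slide":[-40,0,-30],"angular":[0,0,0]},{"fingers":0,"slide":[-70,0,-60],"angular":[0,0,0]},{"fingers":0,"slide":[-70,0,-60],"angular":[0,0,0]},{"fingers":0,"slide":[-70,0,-60],"angular":[0,0,0]}]}}

```text
clock: 13.18
tcp_pos: [0.5218, -0.14, 0.2437]
orientation: [0.002, 0.721, 0.693, 0.001]
wrist_force: [0.8, 0.9, -1.0]
finger_gap: 0.0855
grip_force: 0.0
```

```bash
python3 - <<'E'
from h import *
s=get_state(); p=read_camera("wrist"); print(s["tcp_pos"],fitc(p,(.5235,-.0675,np.radians(-2.2)),BOX,s,.024),bed(0,0,0))
go(.4702,-.4512,.16,100.1); save(p,"w6")
E
```

```text
[ 0.52176678 -0.14001194  0.24374062] (array([ 0.5252, -0.0385]), np.float64(-89.5), np.float64(1.399)) [ 0.5235 -0.0675  0.024 ]
slide [-314.5, -38.5, 81.5] ang [0.0, -0.0, -12.3] t 13.2 F [-0.2, 0.3, -0.6] gap 0.0855 grip 0.0
```

View pics/w6.png

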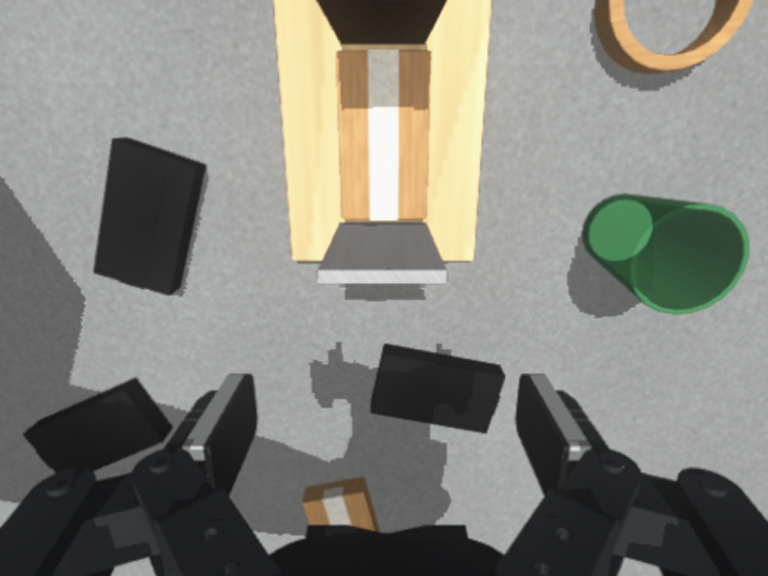

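Carton B lies squarely on the slats between fence and jaw, centred at column 256 like the base. Next is carton C.

Emit:
{"api": "jog_arm", "payload": {"moves": [{"fingers":0,"slide":[-314,-38,81],"angular":[0,0,-12.3]},{"fingers":0,"slide":[-314,-38,81],"angular":[0,0,-12.3]},{"fingers":0,"slide":[-314,-38,81],"angular":[0,0,-12.3]},{"fingers":0,"slide":[-314,-38,81],"angular":[0,0,-12.3]},{"fingers":0,"slide":[-314,-38,81],"angular":[0,0,-12.3]},{"fingers":0,"slide":[-314,-38,81],"angular":[0,0,-12.3]},{"fingers":0,"slide":[-314,-38,81],"angular":[0,0,-12.3]},{"fingers":0,"slide":[-314,-38,81],"angular":[0,0,-12.3]},{"fingers":0,"slide":[-314,-38,81],"angular":[0,0,-12.3]},{"fingers":0,"slide":[-314,-38,81],"angular":[0,0,-12.3]}]}}

```text
clock: 14.07
tcp_pos: [0.4695, -0.4493, 0.156]
orientation: [-0.004, 0.642, 0.767, 0.001]
wrist_force: [0.2, 1.2, -0.7]
finger_gap: 0.0855
grip_force: 0.0
```

```bash
python3 - <<'E'
from h import *
s=get_state(); p=read_camera("wrist"); c,a,f=fitc(p,(.4702,-.4512,.177),BOX,s); print(c,a,f)
go(*c,.0075,90+a)
E
```

```text
[ 0.4703 -0.4508] 10.1 0.027
slide [-3.4, 0.1, 149.7] ang [-0.2, -0.3, 0.1] t 14.1 F [0.6, 0.8, -0.2] gap 0.0853 grip 0.0
```

Emit:
{"api": "jog_arm", "payload": {"moves": [{"fingers":0,"slide":[-2,0,40],"angular":[0,0,0]},{"fingers":0,"slide":[-2,0,80],"angular":[0,0,0]},{"fingers":0,"slide":[-2,0,115],"angular":[0,0,0]},{"fingers":0,"slide":[-2,0,135],"angular":[0,0,0]},{"fingers":0,"slide":[-2,0,145],"angular":[0,0,0]},{"fingers":0,"slide":[-2,0,149],"angular":[0,0,0]},{"fingers":0,"slide":[-2,0,149],"angular":[0,0,0]},{"fingers":0,"slide":[-2,0,149],"angular":[0,0,0]}]}}

```text
clock: 14.78
tcp_pos: [0.4723, -0.452, 0.0128]
orientation: [0.001, 0.641, 0.768, -0.0]
wrist_force: [0.0, -0.3, 0.8]
finger_gap: 0.0855
grip_force: 0.0
```

```bash
python3 -c "
from h import *
go(.4703,-.4508,.0075,100.1)"
```

```text
slide [1.6, -1.8, 5.3] ang [0.0, 0.1, 0.2] t 14.8 F [0.0, -0.3, 0.8] gap 0.0855 grip 0.0
```

Emit:
{"api": "jog_arm", "payload": {"moves": [{"fingers":0,"slide":[1,-1,3],"angular":[0,0,0]},{"fingers":0,"slide":[1,-1,5],"angular":[0,0,0]},{"fingers":1,"slide":[1,-1,5.5],"angular":[0,0,0]},{"fingers":1,"slide":[1,-1,5.5],"angular":[0,0,0]},{"fingers":1,"slide":[1,-1,5.5],"angular":[0,0,0]},{"fingers":1,"slide":[1,-1,5.5],"angular":[0,0,0]},{"fingers":1,"slide":[1,-1,5.5],"angular":[0,0,0]},{"fingers":1,"slide":[1,-1,5.5],"angular":[0,0,0]},{"fingers":1,"slide":[1,-1,5.5],"angular":[0,0,0]}]}}

```text
clock: 15.53
tcp_pos: [0.4701, -0.4516, 0.0063]
orientation: [0.0, 0.641, 0.767, -0.0]
wrist_force: [-1.3, 0.2, 4.9]
finger_gap: 0.0608
grip_force: 56.8
```

```bash
python3 -c "
from h import *
s=get_state();print(s['tcp_pos']);go(.4703,-.4508,.0075,100.1)"
```

```text
[ 0.47010775 -0.45163565  0.00628901]
slide [0.8, 0.3, -1.2] ang [-0.0, 0.0, 0.1] t 15.5 F [-1.3, 0.2, 4.9] gap 0.0608 grip 56.8
```

Emit:
{"api": "jog_arm", "payload": {"moves": [{"fingers":1,"slide":[0,0,-40],"angular":[0,0,0]},{"fingers":1,"slide":[0,0,-80],"angular":[0,0,0]},{"fingers":1,"slide":[0,0,-120],"angular":[0,0,0]},{"fingers":1,"slide":[0,0,-160],"angular":[0,0,0]},{"fingers":1,"slide":[0,0,-200],"angular":[0,0,0]},{"fingers":1,"slide":[0,0,-200],"angular":[0,0,0]},{"fingers":1,"slide":[0,0,-200],"angular":[0,0,0]}]}}

```text
clock: 16.12
tcp_pos: [0.4712, -0.4526, 0.2084]
orientation: [0.002, 0.641, 0.767, -0.001]
wrist_force: [-0.4, 0.7, -2.5]
finger_gap: 0.0611
grip_force: 56.1
```

```bash
python3 -c "
from h import *
go(*bed(0,-.001,.19),87.8)"
```

```text
slide [368.7, 119.5, -7.0] ang [0.1, 0.2, 12.4] t 16.1 F [-0.4, 0.7, -2.5] gap 0.0611 grip 56.1
```

Emit:
{"api": "jog_arm", "payload": {"moves": [{"fingers":1,"slide":[368.5,119.5,-7],"angular":[0,0,12.3]},{"fingers":1,"slide":[368.5,119.5,-7],"angular":[0,0,12.3]},{"fingers":1,"slide":[368.5,119.5,-7],"angular":[0,0,12.3]},{"fingers":1,"slide":[368.5,119.5,-7],"angular":[0,0,12.3]},{"fingers":1,"slide":[368.5,119.5,-7],"angular":[0,0,12.3]},{"fingers":1,"slide":[368.5,119.5,-7],"angular":[0,0,12.3]},{"fingers":1,"slide":[368.5,119.5,-7],"angular":[0,0,12.3]},{"fingers":1,"slide":[368.5,119.5,-7],"angular":[0,0,12.3]},{"fingers":1,"slide":[368.5,119.5,-7],"angular":[0,0,12.3]},{"fingers":1,"slide":[368.5,119.5,-7],"angular":[0,0,12.3]}]}}

```text
clock: 16.95
tcp_pos: [0.5208, -0.062, 0.2103]
orientation: [-0.003, 0.718, 0.696, -0.001]
wrist_force: [0.4, 0.2, -1.9]
finger_gap: 0.0614
grip_force: 55.9
```

Emit:
{"api": "jog_arm", "payload": {"moves": [{"fingers":1,"slide":[0,0,20],"angular":[0,0,0]},{"fingers":1,"slide":[0,0,40],"angular":[0,0,0]},{"fingers":1,"slide":[0,0,40],"angular":[0,0,0]},{"fingers":1,"slide":[0,0,40],"angular":[0,0,0]},{"fingers":1,"slide":[0,0,40],"angular":[0,0,0]}]}}

```text
clock: 17.37
tcp_pos: [0.522, -0.0677, 0.1723]
orientation: [-0.001, 0.72, 0.694, -0.001]
wrist_force: [-0.0, -0.9, -1.5]
finger_gap: 0.0615
grip_force: 55.8
```

```bash
python3 -c "
from h import *
go(*bed(-.0005,-.001,.0305),87.8)
for i in range(3): read_camera('wrist');go(*bed(-.0005,-.001,.0305),87.8)"
```

```text
slide [-0.8, 1.3, 117.8] ang [-0.1, -0.0, 0.1] t 17.4 F [-0.0, -0.9, -1.5] gap 0.0615 grip 55.8
slide [-0.6, 0.6, 118.5] ang [-0.1, -0.0, 0.1] t 17.4 F [-0.2, -0.0, -2.0] gap 0.0614 grip 55.8
slide [-0.5, 0.1, 118.9] ang [0.0, -0.0, 0.1] t 17.5 F [-0.5, -0.4, -1.9] gap 0.0614 grip 55.8
slide [-0.5, -0.0, 119.0] ang [0.0, -0.0, 0.1] t 17.5 F [0.3, -0.5, -1.1] gap 0.061 grip 55.8
```

Emit:
{"api": "jog_arm", "payload": {"moves": [{"fingers":1,"slide":[0,0,35],"angular":[0,0,0]},{"fingers":1,"slide":[0,0,70],"angular":[0,0,0]},{"fingers":1,"slide":[0,0,95],"angular":[0,0,0]},{"fingers":1,"slide":[0,0,110],"angular":[0,0,0]},{"fingers":1,"slide":[0,0,117],"angular":[0,0,0]},{"fingers":1,"slide":[0,0,119],"angular":[0,0,0]},{"fingers":1,"slide":[0,0,120.5],"angular":[0,0,0]},{"fingers":1,"slide":[0,0,120.5],"angular":[0,0,0]},{"fingers":1,"slide":[0,0,120.5],"angular":[0,0,0]},{"fingers":1,"slide":[0,0,120.5],"angular":[0,0,0]}]}}

```text
clock: 18.35
tcp_pos: [0.5232, -0.0676, 0.0534]
orientation: [0.001, 0.72, 0.694, 0.0]
wrist_force: [-0.5, -0.1, -2.1]
finger_gap: 0.0612
grip_force: 55.8
```

```bash
python3 -c "
from h import *
for i in range(2): read_camera('wrist');go(*bed(-.0005,-.001,.0288),87.8)"
```

```text
slide [-1.0, -0.0, 0.4] ang [0.1, 0.0, 0.1] t 18.4 F [-1.2, -0.5, -2.6] gap 0.061 grip 55.8
slide [-1.0, 0.1, 0.2] ang [0.0, -0.0, 0.1] t 18.4 F [0.2, 0.6, -2.0] gap 0.0609 grip 55.8
```

Emit:
{"api": "jog_arm", "payload": {"moves": [{"fingers":1,"slide":[-0.5,0.5,0.5],"angular":[0,0,0]},{"fingers":0,"slide":[-0.5,0.5,0.5],"angular":[0,0,0]},{"fingers":0,"slide":[-0.5,0.5,0.5],"angular":[0,0,0]},{"fingers":0,"slide":[-0.5,0.5,0.5],"angular":[0,0,0]},{"fingers":0,"slide":[-0.5,0.5,0.5],"angular":[0,0,0]},{"fingers":0,"slide":[0,0,-30],"angular":[0,0,0]},{"fingers":0,"slide":[0,0,-70],"angular":[0,0,0]},{"fingers":0,"slide":[0,0,-110],"angular":[0,0,0]},{"fingers":0,"slide":[0,0,-150],"angular":[0,0,0]},{"fingers":0,"slide":[0,0,-190],"angular":[0,0,0]}]}}

```text
clock: 19.28
tcp_pos: [0.522, -0.0673, 0.2442]
orientation: [-0.0, 0.72, 0.694, -0.0]
wrist_force: [1.1, -0.5, 0.5]
finger_gap: 0.0857
grip_force: 0.0
```

Emit:
{"api": "jog_arm", "payload": {"moves": [{"fingers":0,"slide":[0,0,-40],"angular":[0,0,0]},{"fingers":0,"slide":[0,0,-60],"angular":[0,0,0]},{"fingers":0,"slide":[0,0,-60],"angular":[0,0,0]}]}}

```text
clock: 19.53
tcp_pos: [0.5247, -0.068, 0.3081]
orientation: [0.004, 0.72, 0.694, 0.002]
wrist_force: [0.5, -0.8, 0.2]
finger_gap: 0.0853
grip_force: 0.0
```

```bash
python3 - <<'E'
from h import *
p=read_camera("scene"); save(p,"s6",3,(150,130,350,300))
# clean estimates of A and board
for n,q,d in(("A",(.465,.443,.36),BOX),("brd",(.518,.305,-.27),BRD)): print(n,fitc(p,q,d))
go(.465,.430,.30,110)
E
```

```text
A (array([0.465 , 0.4412]), np.float64(21.5), np.float64(0.1))
brd (array([0.5186, 0.3044]), np.float64(-14.9), np.float64(0.07))
slide [495.4, -77.0, 4.3] ang [0.3, 0.1, -22.1] t 19.6 F [0.3, -0.7, -0.8] gap 0.0854 grip 0.0
```

View pics/s6.png

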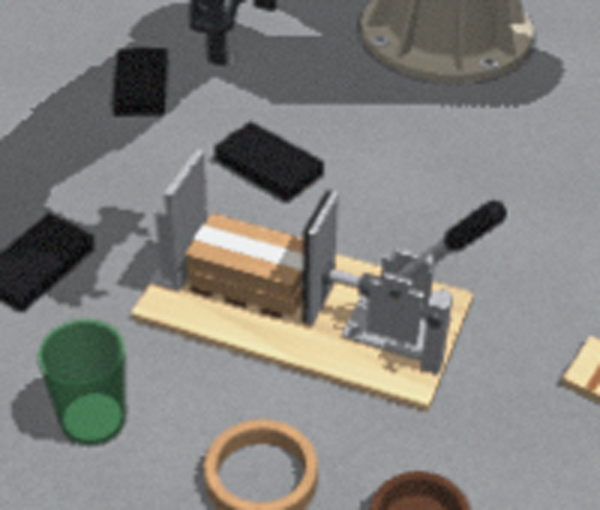

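Two cartons stand squarely stacked at about (232,218) in the scene view, and the handle is open. Next is carton A.

Emit:
{"api": "jog_arm", "payload": {"moves": [{"fingers":0,"slide":[400,-62,4],"angular":[0,0,-22.1]},{"fingers":0,"slide":[400,-62,4],"angular":[0,0,-22.1]},{"fingers":0,"slide":[400,-62,4],"angular":[0,0,-22.1]},{"fingers":0,"slide":[400,-62,4],"angular":[0,0,-22.1]},{"fingers":0,"slide":[400,-62,4],"angular":[0,0,-22.1]},{"fingers":0,"slide":[400,-62,4],"angular":[0,0,-22.1]},{"fingers":0,"slide":[400,-62,4],"angular":[0,0,-22.1]},{"fingers":0,"slide":[400,-62,4],"angular":[0,0,-22.1]},{"fingers":0,"slide":[400,-62,4],"angular":[0,0,-22.1]},{"fingers":0,"slide":[400,-62,4],"angular":[0,0,-22.1]}]}}

```text
clock: 20.42
tcp_pos: [0.4734, 0.3375, 0.2962]
orientation: [-0.001, 0.573, 0.82, -0.001]
wrist_force: [0.0, 0.8, 0.4]
finger_gap: 0.0855
grip_force: 0.0
```

```bash
python3 - <<'E'
from h import *
for i in range(3): p=read_camera("wrist")
s=get_state(); p=read_camera("wrist")
c,a,f=fitc(p,(.465,.441,.37),BOX,s); print(c,a,f)
go(*c,.16,90+a)
E
```

```text
[0.4647 0.4398] 20.2 0.021
slide [101.6, 27.8, 136.2] ang [-0.2, 0.0, -0.1] t 20.6 F [0.7, 0.3, 0.6] gap 0.0852 grip 0.0
```

Emit:
{"api": "jog_arm", "payload": {"moves": [{"fingers":0,"slide":[101,28,136],"angular":[0,0,-0.1]},{"fingers":0,"slide":[101,28,136],"angular":[0,0,-0.1]},{"fingers":0,"slide":[101,28,136],"angular":[0,0,-0.1]},{"fingers":0,"slide":[101,28,136],"angular":[0,0,-0.1]},{"fingers":0,"slide":[101,28,136],"angular":[0,0,-0.1]},{"fingers":0,"slide":[101,28,136],"angular":[0,0,-0.1]},{"fingers":0,"slide":[101,28,136],"angular":[0,0,-0.1]}]}}

```text
clock: 21.2
tcp_pos: [0.467, 0.4377, 0.1623]
orientation: [-0.0, 0.573, 0.819, -0.001]
wrist_force: [0.5, 0.6, 0.2]
finger_gap: 0.0851
grip_force: 0.0
```

```bash
python3 - <<'E'
from h import *
for i in range(3): p=read_camera("wrist")
s=get_state(); p=read_camera("wrist")
c,a,f=fitc(p,(.465,.441,.37),BOX,s); print(c,a,f)
go(*c,.007,90+a)
E
```

```text
[0.4651 0.4394] 20.2 0.026
slide [1.7, -3.0, 157.8] ang [0.2, -0.1, -0.2] t 21.4 F [0.4, 0.6, -0.1] gap 0.0852 grip 0.0
```

Emit:
{"api": "jog_arm", "payload": {"moves": [{"fingers":0,"slide":[1,-2,40],"angular":[0,0,-0.2]},{"fingers":0,"slide":[1,-2,80],"angular":[0,0,-0.2]},{"fingers":0,"slide":[1,-2,115],"angular":[0,0,-0.2]},{"fingers":0,"slide":[1,-2,135],"angular":[0,0,-0.2]},{"fingers":0,"slide":[1,-2,148],"angular":[0,0,-0.2]},{"fingers":0,"slide":[1,-2,154],"angular":[0,0,-0.2]},{"fingers":0,"slide":[1,-2,154],"angular":[0,0,-0.2]},{"fingers":0,"slide":[1,-2,154],"angular":[0,0,-0.2]}]}}

```text
clock: 22.07
tcp_pos: [0.4654, 0.4396, 0.0099]
orientation: [-0.0, 0.572, 0.821, 0.001]
wrist_force: [0.1, 0.4, -0.1]
finger_gap: 0.085
grip_force: 0.0
```

```bash
python3 -c "
from h import *
for i in range(3): read_camera('wrist')
go(.465,.4395,.0068,110.2)"
```

```text
slide [-0.5, -0.8, 3.6] ang [0.1, -0.1, 0.1] t 22.2 F [0.3, 0.9, -1.1] gap 0.0854 grip 0.0
```

Emit:
{"api": "jog_arm", "payload": {"moves": [{"fingers":0,"slide":[-0.5,-0.8,3.5],"angular":[0,0,0]},{"fingers":1,"slide":[-0.5,-0.8,3.5],"angular":[0,0,0]},{"fingers":1,"slide":[-0.5,-0.8,3.5],"angular":[0,0,0]},{"fingers":1,"slide":[-0.5,-0.8,3.5],"angular":[0,0,0]},{"fingers":1,"slide":[-0.5,-0.8,3.5],"angular":[0,0,0]},{"fingers":1,"slide":[-0.5,-0.8,3.5],"angular":[0,0,0]},{"fingers":1,"slide":[-0.5,-0.8,3.5],"angular":[0,0,0]},{"fingers":1,"slide":[-0.5,-0.8,3.5],"angular":[0,0,0]},{"fingers":1,"slide":[-0.5,-0.8,3.5],"angular":[0,0,0]}]}}

```text
clock: 22.97
tcp_pos: [0.4641, 0.439, 0.0058]
orientation: [-0.0, 0.571, 0.821, 0.001]
wrist_force: [-0.8, -0.5, 7.1]
finger_gap: 0.0609
grip_force: 58.8
```

Emit:
{"api": "jog_arm", "payload": {"moves": [{"fingers":1,"slide":[0,0,-40],"angular":[0,0,0]},{"fingers":1,"slide":[0,0,-80],"angular":[0,0,0]},{"fingers":1,"slide":[0,0,-120],"angular":[0,0,0]},{"fingers":1,"slide":[0,0,-160],"angular":[0,0,0]},{"fingers":1,"slide":[0,0,-200],"angular":[0,0,0]},{"fingers":1,"slide":[0,0,-240],"angular":[0,0,0]},{"fingers":1,"slide":[0,0,-280],"angular":[0,0,0]},{"fingers":1,"slide":[0,0,-280],"angular":[0,0,0]}]}}

```text
clock: 23.63
tcp_pos: [0.4661, 0.4402, 0.2942]
orientation: [0.002, 0.571, 0.821, 0.006]
wrist_force: [0.7, 0.0, 0.0]
finger_gap: 0.0606
grip_force: 56.1
```

```bash
python3 -c "
from h import *
for i in range(3): read_camera('wrist')
go(*bed(0,0,.262),87.8)"
```

```text
slide [-495.2, -119.9, -1.8] ang [-0.1, -0.0, 22.5] t 23.8 F [0.2, 0.5, -2.2] gap 0.0611 grip 56.1
```

Emit:
{"api": "jog_arm", "payload": {"moves": [{"fingers":1,"slide":[-397,-96,0],"angular":[0,0,22.5]},{"fingers":1,"slide":[-397,-96,0],"angular":[0,0,22.5]},{"fingers":1,"slide":[-397,-96,0],"angular":[0,0,22.5]},{"fingers":1,"slide":[-397,-96,0],"angular":[0,0,22.5]},{"fingers":1,"slide":[-397,-96,0],"angular":[0,0,22.5]},{"fingers":1,"slide":[-397,-96,0],"angular":[0,0,22.5]},{"fingers":1,"slide":[-397,-96,0],"angular":[0,0,22.5]},{"fingers":1,"slide":[-397,-96,0],"angular":[0,0,22.5]},{"fingers":1,"slide":[-397,-96,0],"angular":[0,0,22.5]},{"fingers":1,"slide":[-397,-96,0],"angular":[0,0,22.5]}]}}

```text
clock: 24.62
tcp_pos: [0.5103, 0.0303, 0.2819]
orientation: [-0.002, 0.721, 0.693, -0.002]
wrist_force: [0.6, 0.1, -1.8]
finger_gap: 0.061
grip_force: 55.9
```

```bash
python3 -c "
from h import *
for i in range(2): read_camera('wrist')
go(*bed(0,-.0005,.16),87.8)"
```

```text
slide [-95.6, 17.3, 97.7] ang [-0.3, 0.0, -0.4] t 24.7 F [-0.9, 0.8, -1.8] gap 0.0611 grip 55.9
```

Emit:
{"api": "jog_arm", "payload": {"moves": [{"fingers":1,"slide":[-40,8,0],"angular":[0,0,-0.3]},{"fingers":1,"slide":[-80,17,20],"angular":[0,0,-0.3]},{"fingers":1,"slide":[-95.5,17,55],"angular":[0,0,-0.3]},{"fingers":1,"slide":[-95.5,17,90],"angular":[0,0,-0.3]},{"fingers":1,"slide":[-95.5,17,98],"angular":[0,0,-0.3]},{"fingers":1,"slide":[-95.5,17,98],"angular":[0,0,-0.3]},{"fingers":1,"slide":[-95.5,17,98],"angular":[0,0,-0.3]},{"fingers":1,"slide":[-95.5,17,98],"angular":[0,0,-0.3]}]}}

```text
clock: 25.38
tcp_pos: [0.526, -0.0624, 0.1883]
orientation: [0.0, 0.718, 0.696, 0.0]
wrist_force: [0.9, -0.3, -0.4]
finger_gap: 0.0611
grip_force: 55.7
```

```bash
python3 -c "
from h import *
for i in range(3): read_camera('wrist')
go(*bed(-.0005,-.0005,.0505),87.8)"
```

```text
slide [-5.3, -3.5, 114.2] ang [0.1, 0.0, 0.4] t 25.5 F [1.0, -0.1, -0.9] gap 0.0609 grip 55.7
```

Emit:
{"api": "jog_arm", "payload": {"moves": [{"fingers":1,"slide":[-5.2,-3.5,10],"angular":[0,0,0.4]},{"fingers":1,"slide":[-5.2,-3.5,20],"angular":[0,0,0.4]},{"fingers":1,"slide":[-5.2,-3.5,50],"angular":[0,0,0.4]},{"fingers":1,"slide":[-5.2,-3.5,80],"angular":[0,0,0.4]},{"fingers":1,"slide":[-5.2,-3.5,100],"angular":[0,0,0.4]},{"fingers":1,"slide":[-5.2,-3.5,106],"angular":[0,0,0.4]},{"fingers":1,"slide":[-5.2,-3.5,106],"angular":[0,0,0.4]},{"fingers":1,"slide":[-5.2,-3.5,106],"angular":[0,0,0.4]}]}}

```text
clock: 26.2
tcp_pos: [0.5219, -0.0681, 0.0814]
orientation: [-0.0, 0.721, 0.693, 0.0]
wrist_force: [0.7, -0.8, -1.4]
finger_gap: 0.0612
grip_force: 55.8
```

```bash
python3 -c "
from h import *
for i in range(3): read_camera('wrist')
go(*bed(-.0005,-.0005,.0502),87.8)"
```

```text
slide [0.5, 0.2, 8.3] ang [0.1, 0.0, -0.1] t 26.4 F [-0.1, -0.1, -1.2] gap 0.061 grip 55.8
```

Emit:
{"api": "jog_arm", "payload": {"moves": [{"fingers":1,"slide":[0.5,0.2,4],"angular":[0,0,0]},{"fingers":1,"slide":[0.5,0.2,7],"angular":[0,0,0]},{"fingers":1,"slide":[0.5,0.2,8],"angular":[0,0,0]},{"fingers":1,"slide":[0.5,0.2,8.2],"angular":[0,0,0]},{"fingers":1,"slide":[0.5,0.2,8.2],"angular":[0,0,0]},{"fingers":1,"slide":[0.5,0.2,8.2],"angular":[0,0,0]}]}}

```text
clock: 26.85
tcp_pos: [0.5222, -0.0678, 0.0737]
orientation: [0.0, 0.721, 0.693, 0.0]
wrist_force: [-1.6, 0.7, 6.1]
finger_gap: 0.0613
grip_force: 58.3
```

Emit:
{"api": "jog_arm", "payload": {"moves": [{"fingers":0,"slide":[0,0,0],"angular":[0,0,0]},{"fingers":0,"slide":[0,0,0],"angular":[0,0,0]},{"fingers":0,"slide":[0,0,0],"angular":[0,0,0]},{"fingers":0,"slide":[0,0,0],"angular":[0,0,0]},{"fingers":0,"slide":[0,0,-30],"angular":[0,0,0]},{"fingers":0,"slide":[0,0,-70],"angular":[0,0,0]},{"fingers":0,"slide":[0,0,-110],"angular":[0,0,0]},{"fingers":0,"slide":[0,0,-150],"angular":[0,0,0]},{"fingers":0,"slide":[0,0,-190],"angular":[0,0,0]},{"fingers":0,"slide":[0,0,-220],"angular":[0,0,0]}]}}

```text
clock: 27.68
tcp_pos: [0.5221, -0.0678, 0.2961]
orientation: [0.001, 0.721, 0.693, 0.001]
wrist_force: [1.2, 0.1, -0.4]
finger_gap: 0.0856
grip_force: 0.0
```

```bash
python3 - <<'E'
from h import *
for i in range(2): read_camera("wrist")
p=read_camera("scene"); save(p,"s7",3,(150,130,350,300))
c,a,f=fitc(p,(.5186,.3045,-.26),BRD);print(c,a,f)
go(c[0],c[1]-.04,.30,90+a)
E
```

```text
[0.5141 0.3515] -14.2 0.071
slide [379.0, -24.2, -5.1] ang [0.3, 0.0, 11.9] t 27.8 F [0.9, 0.8, -0.7] gap 0.0851 grip 0.0
```

View pics/s7.png

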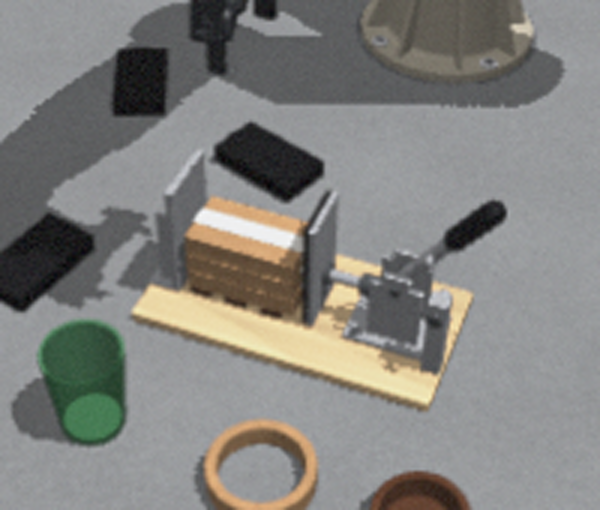

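Three cartons are stacked squarely at about (232,210) in the scene view. The board has been knocked to (0.514, 0.352), and I follow it there.

Emit:
{"api": "jog_arm", "payload": {"moves": [{"fingers":0,"slide":[379,-24,0],"angular":[0,0,11.9]},{"fingers":0,"slide":[379,-24,0],"angular":[0,0,11.9]},{"fingers":0,"slide":[379,-24,0],"angular":[0,0,11.9]},{"fingers":0,"slide":[379,-24,0],"angular":[0,0,11.9]},{"fingers":0,"slide":[379,-24,0],"angular":[0,0,11.9]},{"fingers":0,"slide":[379,-24,0],"angular":[0,0,11.9]},{"fingers":0,"slide":[379,-24,0],"angular":[0,0,11.9]},{"fingers":0,"slide":[379,-24,0],"angular":[0,0,11.9]},{"fingers":0,"slide":[379,-24,0],"angular":[0,0,11.9]},{"fingers":0,"slide":[379,-24,0],"angular":[0,0,11.9]}]}}

```text
clock: 28.67
tcp_pos: [0.5112, 0.3171, 0.29]
orientation: [-0.002, 0.787, 0.616, -0.001]
wrist_force: [-0.3, -0.8, 0.5]
finger_gap: 0.0851
grip_force: 0.0
```

```bash
python3 - <<'E'
from h import *
for i in range(3): p=read_camera("wrist")
s=get_state(); p=read_camera("wrist")
c,a,f=fitc(p,(.514,.3515,-.25),BRD,s); print(c,a,f)
go(*c,.15,90+a)
E
```

```text
[0.5141 0.352 ] -15.3 0.025
slide [40.2, -7.8, 141.1] ang [-0.2, 0.1, 1.1] t 28.9 F [0.1, -1.1, -1.0] gap 0.0849 grip 0.0
```

Emit:
{"api": "jog_arm", "payload": {"moves": [{"fingers":0,"slide":[40,-8,40],"angular":[0,0,1]},{"fingers":0,"slide":[40,-8,80],"angular":[0,0,1]},{"fingers":0,"slide":[40,-8,120],"angular":[0,0,1]},{"fingers":0,"slide":[40,-8,140],"angular":[0,0,1]},{"fingers":0,"slide":[40,-8,140],"angular":[0,0,1]},{"fingers":0,"slide":[40,-8,140],"angular":[0,0,1]},{"fingers":0,"slide":[40,-8,140],"angular":[0,0,1]}]}}

```text
clock: 29.45
tcp_pos: [0.5161, 0.3518, 0.1548]
orientation: [-0.0, 0.795, 0.607, 0.001]
wrist_force: [0.3, -0.1, 0.3]
finger_gap: 0.0855
grip_force: 0.0
```

```bash
python3 - <<'E'
from h import *
for i in range(3): p=read_camera("wrist")
s=get_state(); p=read_camera("wrist")
c,a,f=fitc(p,(.514,.352,-.26),BRD,s); print(c,a,f)
go(*c,.005,90+a)
E
```

```text
[0.5141 0.352 ] -15.3 0.027
slide [-2.0, -2.3, 150.4] ang [0.1, -0.2, 0.1] t 29.6 F [0.1, -0.3, 1.1] gap 0.0854 grip 0.0
```

Emit:
{"api": "jog_arm", "payload": {"moves": [{"fingers":0,"slide":[-2,-2.3,40],"angular":[0,0,0]},{"fingers":0,"slide":[-2,-2.3,80],"angular":[0,0,0]},{"fingers":0,"slide":[-2,-2.3,110],"angular":[0,0,0]},{"fingers":0,"slide":[-2,-2.3,130],"angular":[0,0,0]},{"fingers":0,"slide":[-2,-2.3,140],"angular":[0,0,0]},{"fingers":0,"slide":[-2,-2.3,146],"angular":[0,0,0]},{"fingers":0,"slide":[-2,-2.3,146],"angular":[0,0,0]},{"fingers":0,"slide":[-2,-2.3,146],"angular":[0,0,0]}]}}

```text
clock: 30.32
tcp_pos: [0.5131, 0.352, 0.0082]
orientation: [-0.0, 0.794, 0.607, 0.001]
wrist_force: [-0.1, 0.3, 0.6]
finger_gap: 0.0857
grip_force: 0.0
```

```bash
python3 -c "
from h import *
for i in range(3): read_camera('wrist')
go(.5141,.352,.0065,74.7)"
```

```text
slide [0.1, 0.8, 2.1] ang [0.1, -0.1, 0.1] t 30.5 F [0.1, 0.1, 0.5] gap 0.0855 grip 0.0
```

Emit:
{"api": "jog_arm", "payload": {"moves": [{"fingers":0,"slide":[0,0.8,2],"angular":[0,0,0]},{"fingers":1,"slide":[0,0.8,2],"angular":[0,0,0]},{"fingers":1,"slide":[0,0.8,2],"angular":[0,0,0]},{"fingers":1,"slide":[0,0.8,2],"angular":[0,0,0]},{"fingers":1,"slide":[0,0.8,2],"angular":[0,0,0]},{"fingers":1,"slide":[0,0.8,2],"angular":[0,0,0]},{"fingers":1,"slide":[0,0.8,2],"angular":[0,0,0]},{"fingers":1,"slide":[0,0.8,2],"angular":[0,0,0]},{"fingers":1,"slide":[0,0.8,2],"angular":[0,0,0]}]}}

```text
clock: 31.22
tcp_pos: [0.5136, 0.3516, 0.006]
orientation: [-0.0, 0.794, 0.607, 0.001]
wrist_force: [0.9, -0.5, 6.1]
finger_gap: 0.0605
grip_force: 58.5
```

Emit:
{"api": "jog_arm", "payload": {"moves": [{"fingers":1,"slide":[0,0,-40],"angular":[0,0,0]},{"fingers":1,"slide":[0,0,-80],"angular":[0,0,0]},{"fingers":1,"slide":[0,0,-120],"angular":[0,0,0]},{"fingers":1,"slide":[0,0,-160],"angular":[0,0,0]},{"fingers":1,"slide":[0,0,-200],"angular":[0,0,0]},{"fingers":1,"slide":[0,0,-240],"angular":[0,0,0]},{"fingers":1,"slide":[0,0,-280],"angular":[0,0,0]},{"fingers":1,"slide":[0,0,-280],"angular":[0,0,0]}]}}

```text
clock: 31.88
tcp_pos: [0.5154, 0.3524, 0.2942]
orientation: [0.001, 0.794, 0.607, 0.007]
wrist_force: [0.3, 0.8, 0.3]
finger_gap: 0.0607
grip_force: 55.0
```

```bash
python3 -c "
from h import *
for i in range(3): read_camera('wrist')
go(*bed(0,0,.262),87.8)"
```

```text
slide [-401.3, 119.8, -1.6] ang [-0.0, -0.0, -13.0] t 32.0 F [0.7, -0.5, -1.8] gap 0.0604 grip 55.0
```

Emit:
{"api": "jog_arm", "payload": {"moves": [{"fingers":1,"slide":[-380,113,0],"angular":[0,0,-13]},{"fingers":1,"slide":[-380,113,0],"angular":[0,0,-13]},{"fingers":1,"slide":[-380,113,0],"angular":[0,0,-13]},{"fingers":1,"slide":[-380,113,0],"angular":[0,0,-13]},{"fingers":1,"slide":[-380,113,0],"angular":[0,0,-13]},{"fingers":1,"slide":[-380,113,0],"angular":[0,0,-13]},{"fingers":1,"slide":[-380,113,0],"angular":[0,0,-13]},{"fingers":1,"slide":[-380,113,0],"angular":[0,0,-13]},{"fingers":1,"slide":[-380,113,0],"angular":[0,0,-13]},{"fingers":1,"slide":[-380,113,0],"angular":[0,0,-13]}]}}

```text
clock: 32.87
tcp_pos: [0.5211, -0.0488, 0.2819]
orientation: [-0.002, 0.722, 0.692, -0.002]
wrist_force: [0.7, 0.5, -0.1]
finger_gap: 0.0609
grip_force: 54.9
```

```bash
python3 -c "
from h import *
for i in range(3): read_camera('wrist')
go(*bed(-.0005,-.0005,.16),87.8)"
```

```text
slide [-21.3, 3.1, 98.0] ang [-0.3, -0.1, -0.2] t 33.0 F [-0.6, 0.5, -1.3] gap 0.0605 grip 54.9
```

Emit:
{"api": "jog_arm", "payload": {"moves": [{"fingers":1,"slide":[-21,3,30],"angular":[-0.2,0,-0.2]},{"fingers":1,"slide":[-21,3,70],"angular":[-0.2,0,-0.2]},{"fingers":1,"slide":[-21,3,100],"angular":[-0.2,0,-0.2]},{"fingers":1,"slide":[-21,3,120],"angular":[-0.2,0,-0.2]},{"fingers":1,"slide":[-21,3,120],"angular":[-0.2,0,-0.2]},{"fingers":1,"slide":[-21,3,120],"angular":[-0.2,0,-0.2]},{"fingers":1,"slide":[-21,3,120],"angular":[-0.2,0,-0.2]}]}}

```text
clock: 33.6
tcp_pos: [0.525, -0.0655, 0.1653]
orientation: [0.001, 0.719, 0.695, 0.001]
wrist_force: [0.2, -0.1, -0.0]
finger_gap: 0.0608
grip_force: 54.8
```

```bash
python3 -c "
from h import *
for i in range(3): read_camera('wrist')
go(*bed(-.0005,-.0002,.0725),87.8)"
```

```text
slide [-1.6, -3.1, 69.8] ang [0.3, 0.0, 0.3] t 33.8 F [0.7, -0.6, -0.1] gap 0.0605 grip 54.8
```

Emit:
{"api": "jog_arm", "payload": {"moves": [{"fingers":1,"slide":[-1.6,-3,20],"angular":[0.2,0,0.3]},{"fingers":1,"slide":[-1.6,-3,45],"angular":[0.2,0,0.3]},{"fingers":1,"slide":[-1.6,-3,60],"angular":[0.2,0,0.3]},{"fingers":1,"slide":[-1.6,-3,64],"angular":[0.2,0,0.3]},{"fingers":1,"slide":[-1.6,-3,64],"angular":[0.2,0,0.3]},{"fingers":1,"slide":[-1.6,-3,64],"angular":[0.2,0,0.3]},{"fingers":1,"slide":[-1.6,-3,64],"angular":[0.2,0,0.3]}]}}

```text
clock: 34.33
tcp_pos: [0.5229, -0.0681, 0.1021]
orientation: [0.001, 0.721, 0.693, 0.001]
wrist_force: [0.4, -0.3, -0.0]
finger_gap: 0.0603
grip_force: 54.9
```

```bash
python3 -c "
from h import *
for i in range(3): read_camera('wrist')
go(*bed(-.0005,-.0002,.0722),87.8)"
```

```text
slide [0.3, 0.5, 5.5] ang [0.1, 0.0, -0.1] t 34.5 F [-0.1, -0.3, -0.6] gap 0.0607 grip 54.9
```

Emit:
{"api": "jog_arm", "payload": {"moves": [{"fingers":1,"slide":[0.3,0.4,3],"angular":[0,0,0]},{"fingers":1,"slide":[0.3,0.4,5],"angular":[0,0,0]},{"fingers":1,"slide":[0.3,0.4,5.5],"angular":[0,0,0]},{"fingers":1,"slide":[0.3,0.4,5.5],"angular":[0,0,0]},{"fingers":1,"slide":[0.3,0.4,5.5],"angular":[0,0,0]}]}}

```text
clock: 34.9
tcp_pos: [0.5225, -0.0675, 0.0959]
orientation: [0.0, 0.721, 0.693, 0.0]
wrist_force: [-0.6, 0.4, 6.1]
finger_gap: 0.0607
grip_force: 56.7
```

Emit:
{"api": "jog_arm", "payload": {"moves": [{"fingers":0,"slide":[0,0,0],"angular":[0,0,0]},{"fingers":0,"slide":[0,0,0],"angular":[0,0,0]},{"fingers":0,"slide":[0,0,0],"angular":[0,0,0]},{"fingers":0,"slide":[0,0,0],"angular":[0,0,0]},{"fingers":0,"slide":[0,0,-30],"angular":[0,0,0]},{"fingers":0,"slide":[0,0,-70],"angular":[0,0,0]},{"fingers":0,"slide":[0,0,-110],"angular":[0,0,0]},{"fingers":0,"slide":[0,0,-150],"angular":[0,0,0]},{"fingers":0,"slide":[0,0,-180],"angular":[0,0,0]},{"fingers":1,"slide":[0,0,-190],"angular":[0,0,0]}]}}

```text
clock: 35.73
tcp_pos: [0.524, -0.0681, 0.2903]
orientation: [0.003, 0.721, 0.693, 0.002]
wrist_force: [1.1, 0.5, -0.5]
finger_gap: 0.0756
grip_force: 0.0
```

```bash
python3 - <<'E'
from h import *
for i in range(2): read_camera("wrist")
p=read_camera("scene"); save(p,"s8",3,(150,130,350,300))
go(*bed(0,.215,.22),87.8)
E
```

```text
slide [215.2, 0.6, 41.0] ang [0.0, -0.0, -0.1] t 35.9 F [0.6, 0.5, -1.1] gap 0.0541 grip 0.0
```

View pics/s8.png

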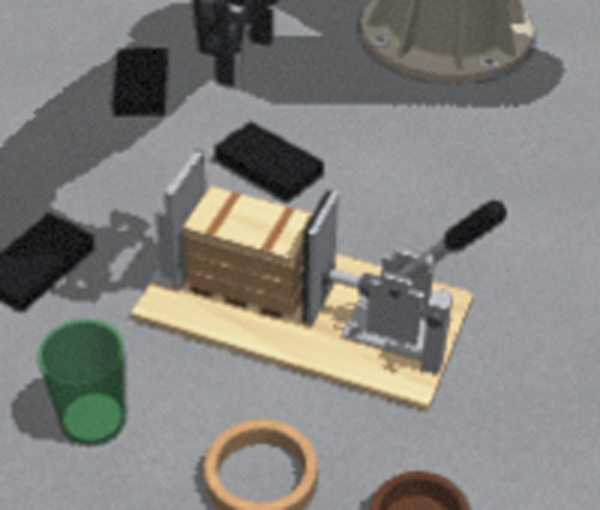

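The board lies squarely on the column at about (233,203) in the scene view. Now I press the handle with shut fingers.

Emit:
{"api": "jog_arm", "payload": {"moves": [{"fingers":1,"slide":[190,0.6,10],"angular":[0,0,0]},{"fingers":1,"slide":[190,0.6,10],"angular":[0,0,0]},{"fingers":1,"slide":[190,0.6,10],"angular":[0,0,0]},{"fingers":1,"slide":[190,0.6,10],"angular":[0,0,0]},{"fingers":1,"slide":[190,0.6,10],"angular":[0,0,0]},{"fingers":1,"slide":[190,0.6,10],"angular":[0,0,0]},{"fingers":1,"slide":[190,0.6,10],"angular":[0,0,0]},{"fingers":1,"slide":[190,0.6,40],"angular":[0,0,0]},{"fingers":1,"slide":[190,0.6,55],"angular":[0,0,0]},{"fingers":1,"slide":[190,0.6,55],"angular":[0,0,0]}]}}

```text
clock: 36.72
tcp_pos: [0.5276, 0.1208, 0.2252]
orientation: [-0.003, 0.722, 0.692, -0.004]
wrist_force: [-0.3, -0.5, -0.5]
finger_gap: 0.0001
grip_force: 0.0
```

```bash
python3 -c "
from h import *
for i in range(3): read_camera('wrist')
go(*bed(0,.194,.170),87.8)
s=get_state(); p=read_camera('wrist'); save(p,'w9',1)"
```

```text
slide [5.1, 0.5, 36.1] ang [-0.1, -0.0, -0.2] t 36.9 F [-0.3, 0.1, -0.6] gap 0.0 grip 0.0
```

View pics/w9.png

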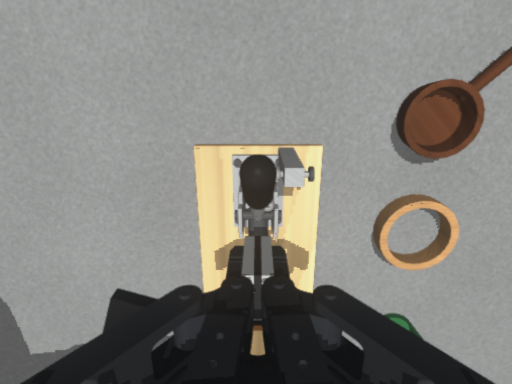

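The shut fingers sit on the axis just fence-side of the black grip (258,180), clear of the detent post.

Emit:
{"api": "jog_arm", "payload": {"moves": [{"fingers":1,"slide":[5,0.5,25],"angular":[0,0,0]},{"fingers":1,"slide":[5,0.5,36],"angular":[0,0,0]},{"fingers":1,"slide":[13,0.5,41],"angular":[0,0,0]},{"fingers":1,"slide":[21,0.5,47],"angular":[0,0,0]},{"fingers":1,"slide":[29,0.5,54],"angular":[0,0,0]},{"fingers":1,"slide":[36,0.5,60],"angular":[0,0,0]},{"fingers":1,"slide":[42,0.5,68],"angular":[0,0,0]},{"fingers":1,"slide":[48,0.5,76],"angular":[0,0,0]},{"fingers":1,"slide":[48,0.5,76],"angular":[0,0,0]}]}}

```text
clock: 37.67
tcp_pos: [0.5324, 0.1718, 0.1527]
orientation: [-0.001, 0.721, 0.693, -0.0]
wrist_force: [0.2, 0.3, 0.6]
finger_gap: 0.0
grip_force: 0.7
```

```bash
python3 -c "
from h import *
go(*bed(0,.255,.087),87.8)
for t in range(2): read_camera('scene')
p=read_camera('scene'); save(p,'s10',3,(150,130,350,300)); go(*bed(0,.255,.087),87.8)"
```

```text
slide [15.4, 0.4, 41.7] ang [-0.1, -0.1, 0.0] t 37.7 F [0.2, 0.3, 0.6] gap 0.0 grip 0.7
slide [16.4, 0.1, 43.2] ang [-0.1, -0.1, -0.0] t 37.8 F [-0.0, -0.3, 1.4] gap -0.0001 grip 0.7
```

Emit:
{"api": "jog_arm", "payload": {"moves": [{"fingers":1,"slide":[4,0,8],"angular":[0,0,0]},{"fingers":1,"slide":[7,0,14],"angular":[0,0,0]},{"fingers":1,"slide":[7,0,14],"angular":[0,0,0]}]}}

```text
clock: 38.07
tcp_pos: [0.5334, 0.1774, 0.141]
orientation: [0.0, 0.721, 0.693, 0.0]
wrist_force: [-2.4, -2.3, 8.3]
finger_gap: -0.0002
grip_force: 3.9
```

Emit:
{"api": "jog_arm", "payload": {"moves": [{"fingers":1,"slide":[2,0,5],"angular":[0,0,0]},{"fingers":1,"slide":[4,0,10],"angular":[0,0,0]},{"fingers":1,"slide":[4,0,10],"angular":[0,0,0]}]}}

```text
clock: 38.32
tcp_pos: [0.5332, 0.1815, 0.1303]
orientation: [-0.0, 0.721, 0.693, 0.0]
wrist_force: [-0.2, -0.8, -0.1]
finger_gap: 0.0004
grip_force: 0.0
```

Emit:
{"api": "jog_arm", "payload": {"moves": [{"fingers":1,"slide":[2,0,5],"angular":[0,0,0]},{"fingers":1,"slide":[3,0,10],"angular":[0,0,0]},{"fingers":1,"slide":[3,0,10],"angular":[0,0,0]}]}}

```text
clock: 38.57
tcp_pos: [0.5326, 0.1845, 0.1186]
orientation: [-0.001, 0.721, 0.693, -0.001]
wrist_force: [-0.2, -0.3, -0.1]
finger_gap: 0.0
grip_force: 0.0
```

Emit:
{"api": "jog_arm", "payload": {"moves": [{"fingers":1,"slide":[1,0,4],"angular":[0,0,0]},{"fingers":1,"slide":[1,0,7],"angular":[0,0,0]},{"fingers":1,"slide":[1,0,7],"angular":[0,0,0]},{"fingers":1,"slide":[1,0,7],"angular":[0,0,0]}]}}

```text
clock: 38.9
tcp_pos: [0.533, 0.1855, 0.1128]
orientation: [-0.001, 0.721, 0.693, -0.0]
wrist_force: [-1.0, 1.3, 0.7]
finger_gap: 0.0001
grip_force: 0.8
```

Emit:
{"api": "jog_arm", "payload": {"moves": [{"fingers":1,"slide":[0,0,-40],"angular":[0,0,0]},{"fingers":1,"slide":[0,0,-80],"angular":[0,0,0]},{"fingers":1,"slide":[0,0,-120],"angular":[0,0,0]},{"fingers":1,"slide":[0,0,-160],"angular":[0,0,0]},{"fingers":1,"slide":[0,0,-200],"angular":[0,0,0]},{"fingers":1,"slide":[0,0,-200],"angular":[0,0,0]}]}}

```text
clock: 39.4
tcp_pos: [0.5361, 0.1857, 0.3215]
orientation: [0.003, 0.721, 0.693, 0.005]
wrist_force: [0.7, 0.9, 1.2]
finger_gap: 0.0001
grip_force: 0.0
```

```bash
python3 -c "
from h import *
p=read_camera('scene'); save(p,'s11',3,(150,130,350,300)); print(get_state()['clock'])
print([(np.round(d['point']),round(d['p'],2)) for d in tip_of('lever_grip',p)], w2px(p,bed(0,.255,.067)),w2px(p,bed(0,.21,.147)))"
```

```text
39.45
[(array([323., 233.]), 0.79)] [[321.35073306 230.29232273]] [[308.28962839 204.04815953]]
```

View pics/s11.png

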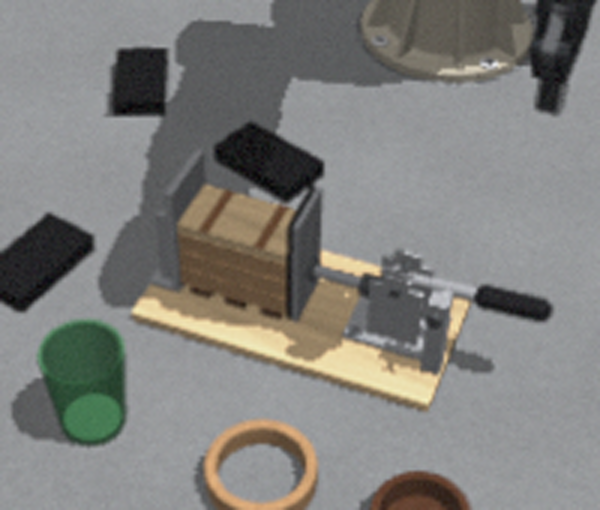

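The handle stays down at (321,231) and the jaw holds the column with the board tight against the fence. The robot is clear, so I hand in.

```bash
python3 -c "
from workcell import *
print(hand_in())"
```

```text
the job is handed in; nothing more can be done
None
```

I opened the clamp, stacked all three cartons squarely on the slats with the board on top, and pressed the handle down until it latched, so the jaw holds the bundle against the fence. The job is handed in at about 39 s; its result wasn't shown.

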